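Right the tipped jars and snap the chiller hood shut

TASK

Two of the four small jars in the chiller tray have tipped over: stand them upright again in the lane among the others. Then swing the hinged clear hood down over them and press its front tab until it snaps fully shut past its catch. Don't knock over the jars that still stand, and leave everything else on the bench where it is.

Things in the scene. Friction and masses are not known exactly. Their poses are not given: they have to be found in the camera images.
- tray: fixed white tray of the vial chiller, 190 mm (its x) by 310 mm (its y), origin under its centre, x pointing away from the robot at yaw 0. Floor 10 mm above the bench; walls 5 mm thick, rim 28 mm above the bench. A low metal block (50 x 150 mm, top 22 mm above the bench) lies at the back, x +39 to +89 mm.
- lane (a point): centre of the jar lane, on the tray's floor, 30 mm in front of the tray's middle; axes as the tray's. The lane runs along y (300 mm) between two guide strips 3 mm high whose inner edges are 26 mm either side of its centre line; four jars sit in it about 64 mm apart.
- hood (a joint): angle of the clear hinged hood, rad: 0 fully shut, about 0.08 when it merely rests on its spring catch, 1.6 to 1.8 (upright) at the start. The stiff hinge lets it stay at any angle; pressing past the catch takes roughly 8 to 15 N at the tab. Hood when shut: 190 x 310 mm, 45 mm deep, top 73 mm above the bench, walls 4 mm.
- hood_hinge (a point): middle of the hood's hinge line, at the tray's far rim, 95 mm behind the tray's middle and 28 mm above the bench; turns with the hood, hinge axis along its y.
- hood_tab (a point): middle of the upper face of the hood's finger tab, which juts 30 mm from the middle of the hood's front edge (70 mm wide, 6 mm thick): 205 mm from the hinge line, 7 mm above the hood's lower edge, and 15 mm in front of the hood's front wall, which rises 45 mm. Turns with the hood: x points from tab to hinge, z out of the face to press (up when shut; away from the robot when the hood stands open).
- jar_a: squat white screw-cap jar, 36 mm across and 44 mm tall (grey cap, 33 mm across, is the top 13 mm), about 55 g; all four jars are alike. Origin at the jar's middle, its z axis points from base to cap: level when tipped, up when standing (origin then 22 mm above the lane's floor). Tipped at the start.
- jar_b: squat white screw-cap jar, 36 mm across and 44 mm tall (grey cap, 33 mm across, is the top 13 mm), about 55 g; all four jars are alike. Origin at the jar's middle, its z axis points from base to cap: level when tipped, up when standing (origin then 22 mm above the lane's floor). Tipped at the start.
- jar_c: squat white screw-cap jar, 36 mm across and 44 mm tall (grey cap, 33 mm across, is the top 13 mm), about 55 g; all four jars are alike. Origin at the jar's middle, its z axis points from base to cap: level when tipped, up when standing (origin then 22 mm above the lane's floor). Standing at the start.
- jar_d: squat white screw-cap jar, 36 mm across and 44 mm tall (grey cap, 33 mm across, is the top 13 mm), about 55 g; all four jars are alike. Origin at the jar's middle, its z axis points from base to cap: level when tipped, up when standing (origin then 22 mm above the lane's floor). Standing at the start.
- puck: steel disc 26 mm across, 14 mm high, on the tray's floor in its back left corner; leave alone. Origin under its centre.
- driver: screwdriver, 160 mm, lying left of the robot; leave alone.
- post: dark steel post 38 mm across, 100 mm tall, standing; leave alone. Origin under its centre.
- tape: grey ring (reel core) 90 mm across, 19 mm high; leave alone. Origin under its centre.
- beaker: glass beaker 64 mm across, 75 mm tall; leave alone. Origin under its centre.
- reagent: amber bottle 62 mm across, 130 mm tall; leave alone. Origin under its centre.
- tipbox: grey box 85 x 120 x 50 mm; leave alone. Origin under its centre.
Things that resemble listed ones, but are neither listed nor needed, are in the scene too. Leave any orange or yellow look-alike of the jar_d alone. Leave any purple look-alike of the jar_b alone.

How it is judged:
By the outcome, as a careful person would: the job done as asked, in the order asked, and still so for the second after the job is handed in, with the robot touching nothing.
It also fails if it takes over 72 s, if anything falls off the work surface, if the arm or the gripper's body presses on something with over 40 N, if the wrist force passes 120 N, or if a joint passes its speed limit or range.

ROBOT

A 7-joint arm with a two-finger parallel gripper is mounted at the origin on the work surface. World frame = base frame: x ahead of the robot, y to its left, z up, the work surface at z = 0. Lengths are in m, angles in rad, forces in N, time in s.
With the tool pointing down it reaches from about 0.425 to 0.875 m from the base axis. Payload 9.9 kg.
Tool frame: the origin (TCP) lies between the finger pads; the fingertips stand 25 mm ahead of it and the grasp point (between the pads) lies 6 mm ahead of it; z points along the fingers, y is the direction in which the jaws open and shut (so a half turn about z gives the same grasp; the last joint's range is limited). The gripper opens to 85 mm and grips with 20 to 120 N. Pads are 22 mm wide; open, the fingers measure 114 mm over their backs; the gripper's body (76 mm by 85 mm) begins 54 mm behind the grasp point. The pads swing forward as they close: fully open they stand 13 mm farther back than shut.
Start: joints at [1.1, 0.576, 0.025, 1.437, -0.015, 1.129, -0.057], TCP at [0.255, -0.625, 0.256] pointing down, gripper open.
Joint ranges: [-2.76, 2.76], [-0.34, 2.15], [-1.52, 1.57], [0.19, 2.46], [-1.09, 4.23], [0.17, 1.99], [-2.82, 2.82]. Speed limits (rad/s): [2.22, 2.22, 3.01, 3.01, 3.14, 3.14, 3.14].

INTERFACE

Orientations are given as a unit quaternion [x, y, z, w].
In Python, from station import * gives the robot as it stands.
- The arm moves only by the tool arm_command, never from a script. Its argument "plan" is a list of rows, each a list of 2 entries, a list of its own where there are three numbers: the shift along the tool's x, y, z in m, then the turn about the tool's z in degrees. In form: [[[dx, dy, dz], turn], ...]. A call has 1 to 8 rows; each row shifts and turns the commanded pose from where the row before left it, along the tool's axes as they then stand; what a row does not reach is not made up. A row lasts 1/10 s, in which the tool goes at most 50 mm and 8.59 degrees, less where a joint would pass 70% of its speed; a pose out of reach is approached as far as the arm can. A call is refused whole if a number of a shift passes 0.05 or a number of a turn 8.59, either way. A call with a gripper value outside its range is refused whole. "claw" is the closure, from -1 (fully open) to 1 (shut), set as the call begins (left out, the last holds). The fingers move at their own pace and stop on an object; "force" is the grip in N (left out, the last holds). Time passes only in rows, so rows that do not move let the fingers close. It gives the time, the measured TCP pose, the force and the opening at its end, in the units of the state.
- read_state(): the state, without advancing time (a new reading comes with each control period).
- snapshot(name): name is "scene" or "top" or "wrist"; returns the picture (480x640x3 uint8, red, green, blue); there is no depth.
- calibration(name): a dict with "fx", "fy", "cx", "cy" (pixels), "world_from_camera" (4x4, takes a point from camera to world coordinates). Camera axes: x right, y up, looking along -z (the intrinsics and any distortion apply to the point x, -y, -z); pixel columns grow to the right and rows downward; lengths in m; the calibration is good to about 2 mm. A picture is of the moment at which its call begins: read the wrist's pose just before it. calibration takes no time and is no camera call; for the wrist camera it gives the pose at the moment of the call.
- sign_off(): hands the job in, once; it reports no verdict.
Trained networks look in the newest picture that a camera, given by its name, has taken for a name from the list of things; names that differ only in an ending like _2 or _b are one class to them, and where a whole thing is asked for, a point or a joint stands for the part that bears it (a point fixed in the world has none). Each returns a list of dicts, best first, with "score" (0 to 1); they miss things now and then, are a little off and sometimes report something else, mostly with a low value. They report only what shows in the picture. A call takes as long as a camera call. They do not tell look-alikes from the thing itself.
- masks_of(camera, query): "mask" (480x640 bool, what is visible of it) and "bbox" ([left, top, right, bottom] in pixels, round what is visible of it).
The state is a dict: "t": time; "joints": joint angles; "qd": joint speeds; "effort": joint torques, N m; "position": TCP position; "ee_rot": TCP orientation; "force": force on the tool from outside, world axes, zero at the start; "wrist_torque": the same for the moment, N m; "opening": opening from 0.0 (shut) to 1.0 (fully open).
Only numpy, scipy, OpenCV 4.12 (cv2) and the standard library are available. Lean on these libraries where they do the work, as an engineer would, in place of code of your own. Each camera call takes 0.05 s, during which the arm holds its last target. There are 200 camera calls.

## Working session

There is one attempt and no reset: what is moved stays moved. The work goes in short steps, Python scripts to look and compute and a tool call to move; the robot and the scene stay as the last step left them, time stands still between calls to the robot, and variables do not carry over. Pictures are saved under pics/ and viewed, about 8 in all and at most 12, crops included, and the job is handed in when it is done.

Besides the shell and the picture viewer there is one more tool, called after "Emit:" as name([rows], argument=value, ...), one row to a line, values as JSON. arm_command: Moves the arm, as the interface text tells. Its arguments: {"type":"object","properties":{"plan":{"type":"array"},"claw":{"type":"number"},"force":{"type":"number"}},"required":["plan"]}

```bash
ls; mkdir -p pics; python3 - <<'E'
from station import *
import cv2,numpy as np
np.set_printoptions(precision=4,suppress=True)
a=snapshot("scene");b=snapshot("top")
cv2.imwrite("pics/scene.png",a[:,:,::-1]);cv2.imwrite("pics/top.png",b[:,:,::-1])
for n in("scene","top","wrist"):
    c=calibration(n);print(n,{k:(np.array(v) if k=="world_from_camera" else v) for k,v in c.items()})
print(read_state())
E
```

```text
pics
scene {'fx': 573.263038964782, 'fy': 573.263038964782, 'cx': 322.99289413312084, 'cy': 235.409528601389, 'world_from_camera': array([[-0.577 , -0.5847,  0.5702,  1.142 ],
       [ 0.8165, -0.3981,  0.4181,  0.4877],
       [-0.0174,  0.7069,  0.7071,  0.8798],
       [ 0.    ,  0.    ,  0.    ,  1.    ]])}
top {'fx': 470.4712775633941, 'fy': 470.4712775633941, 'cx': 320.74573831668886, 'cy': 231.40996861601974, 'world_from_camera': array([[ 0.016 ,  0.9922, -0.1237,  0.3511],
       [-0.9998,  0.0145, -0.0127,  0.0016],
       [-0.0108,  0.1238,  0.9922,  1.2947],
       [ 0.    ,  0.    ,  0.    ,  1.    ]])}
wrist {'fx': 401.9949281376184, 'fy': 401.9949281376184, 'cx': 328.3068557112447, 'cy': 245.38977850007325, 'world_from_camera': array([[ 0.3775,  0.8922,  0.248 ,  0.3184],
       [-0.926 ,  0.3641,  0.0999, -0.5993],
       [-0.0012, -0.2674,  0.9636,  0.3735],
       [ 0.    ,  0.    ,  0.    ,  1.    ]])}
{'t': 0.1, 'joints': array([ 1.1002,  0.5764,  0.0248,  1.4378, -0.015 ,  1.129 , -0.0565]), 'qd': array([-0.0022, -0.003 ,  0.0001, -0.0025,  0.0002, -0.001 ,  0.0011]), 'effort': array([  0.0074, -76.7299,   2.2582, -28.6606,   0.0159,   0.0087,
         0.    ]), 'position': array([ 0.2545, -0.6248,  0.2556]), 'ee_rot': array([ 0.9813,  0.1922, -0.0002, -0.0007]), 'force': array([ 0.1529, -0.2227, -0.4017]), 'wrist_torque': array([0.0088, 0.0152, 0.0179]), 'opening': 0.9959685162660081}
```

View pics/scene.png

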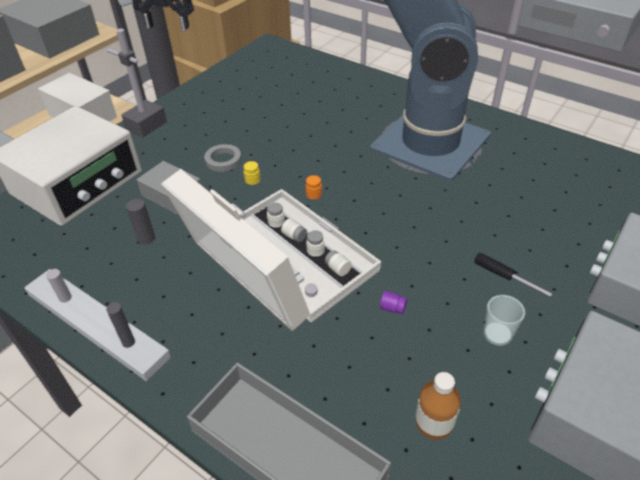

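View pics/top.png

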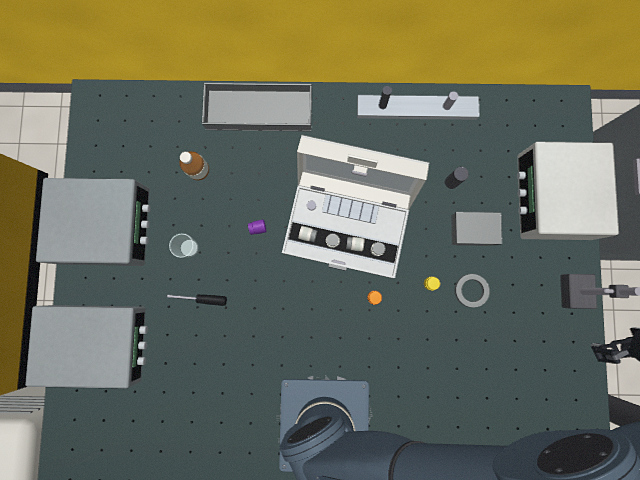

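The top view shows the tray around (345,230), with the four jars at about (307,234) tipped, (333,241) standing, (355,243) tipped and (378,249) standing. The hood is upright behind them, with its tab near (358,170). I'll zoom in next.

```bash
cat > h.py <<'E'
from station import *
import cv2,numpy as np
from scipy.spatial.transform import Rotation as R
np.set_printoptions(precision=4,suppress=True)
def ray(c,u,v):
    W=np.array(c["world_from_camera"]);d=np.array([(u-c["cx"])/c["fx"],-(v-c["cy"])/c["fy"],-1.])
    return W[:3,3],W[:3,:3]@d
def atz(c,u,v,z):
    o,d=ray(c,u,v);return o+d*(z-o[2])/d[2]
def proj(c,P):
    W=np.array(c["world_from_camera"]);q=(np.atleast_2d(P)-W[:3,3])@W[:3,:3]
    return np.c_[c["cx"]+c["fx"]*q[:,0]/-q[:,2],c["cy"]+c["fy"]*q[:,1]/q[:,2]]
E
python3 - <<'E'
from h import *
a=snapshot("scene");b=snapshot("top")
ca,cb=calibration("scene"),calibration("top")
for n in("tray","hood","hood_tab","jar_a","lane"):
  for cam in("top","scene"):
    for d in masks_of(cam,n)[:7]:
        ys,xs=np.nonzero(d["mask"]);c=(xs.mean(),ys.mean())
        print(n,cam,round(d["score"],2),d["bbox"],np.round(c,1),atz(cb if cam=="top" else ca,*c,0.03))
cv2.imwrite("pics/crop.png",np.hstack([cv2.resize(b[130:282,275:435,::-1],None,fx=2.5*2/2,fy=2.5,interpolation=cv2.INTER_CUBIC),cv2.resize(a[168:320,240:400,::-1],None,fx=2.5,fy=2.5,interpolation=cv2.INTER_CUBIC)]))
E
```

```text
tray top 0.83 [282.8, 135.7, 429.2, 276.8] [352.2 203.9] [ 0.5854 -0.0668  0.03  ]
tray top 0.7 [367.3, 244.0, 383.3, 257.3] [377.1 249. ] [ 0.4632 -0.1348  0.03  ]
tray scene 0.65 [204.2, 146.4, 240.5, 171.1] [222.1 157.5] [ 0.3759 -0.3731  0.03  ]
tray scene 0.62 [160.3, 171.0, 379.6, 329.1] [269.8 249.9] [ 0.5523 -0.0808  0.03  ]
hood top 0.82 [296.8, 132.7, 428.6, 210.9] [359. 172.] [ 0.6749 -0.0847  0.03  ]
hood scene 0.87 [165.2, 171.8, 311.9, 328.3] [238.  248.1] [ 0.5854 -0.1381  0.03  ]
hood_tab top 0.73 [297.9, 137.2, 430.6, 208.6] [359.2 172.2] [ 0.6744 -0.0853  0.03  ]
hood_tab scene 0.76 [161.1, 165.8, 310.4, 328.5] [237.8 247.9] [ 0.585  -0.1389  0.03  ]
hood_tab scene 0.59 [415.0, 373.4, 460.7, 439.4] [436.8 406.9] [0.6721 0.3615 0.03  ]
jar_a top 0.65 [346.5, 238.5, 363.9, 250.8] [354.7 243.3] [ 0.4777 -0.0744  0.03  ]
jar_a top 0.63 [250.3, 216.5, 264.2, 234.5] [257. 227.] [0.5183 0.1913 0.03  ]
jar_a top 0.57 [425.8, 276.4, 441.6, 292.7] [431.1 283.2] [ 0.3739 -0.2787  0.03  ]
jar_a top 0.56 [325.2, 236.1, 338.9, 247.1] [332. 240.] [ 0.4856 -0.0129  0.03  ]
jar_a to
[... 473 characters left out ...]
0.4792 -0.0762  0.03  ]
jar_a scene 0.77 [242.3, 163.9, 261.2, 186.4] [250.9 173. ] [ 0.3824 -0.2757  0.03  ]
jar_a scene 0.68 [305.1, 230.7, 325.8, 257.5] [314.3 243. ] [ 0.4848 -0.0168  0.03  ]
jar_a scene 0.64 [264.9, 200.5, 286.5, 225.6] [274.5 214.1] [ 0.4627 -0.1401  0.03  ]
lane top 0.89 [284.3, 137.5, 430.3, 276.7] [351.8 203.5] [ 0.5866 -0.0657  0.03  ]
lane top 0.58 [325.6, 233.8, 338.0, 247.2] [331.8 240. ] [ 0.4857 -0.0125  0.03  ]
lane top 0.45 [448.9, 271.2, 490.3, 306.2] [470.9 290.2] [ 0.357  -0.3837  0.03  ]
lane scene 0.85 [161.9, 168.8, 381.2, 330.6] [270.3 249.8] [ 0.5515 -0.0801  0.03  ]
lane scene 0.46 [280.8, 220.2, 307.3, 243.0] [292.8 229.9] [ 0.4792 -0.0771  0.03  ]
```

View pics/crop.png

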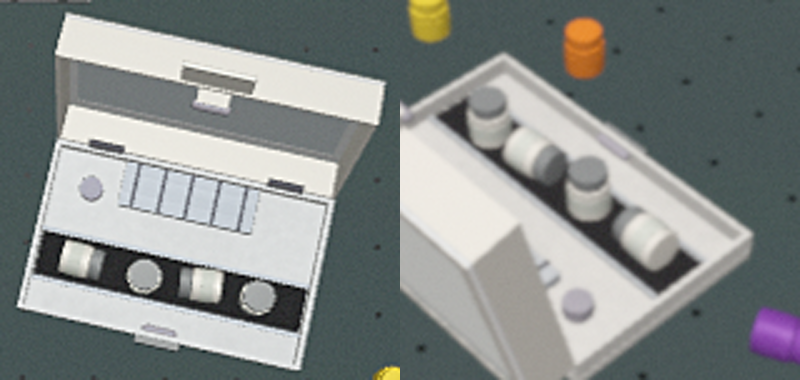

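The crop shows the left tipped jar (y≈+0.05) with its cap pointing −y, and the right tipped jar (y≈−0.075) with its cap pointing +y. So both caps point at the middle standing jar, and both jars lie along the lane. The tray's yaw is about −12°. I'll move the wrist camera above the lane.

```bash
cat >> h.py <<'E'
def yawnow(s=None):
    s=s or read_state();x=R.from_quat(s["ee_rot"]).as_matrix()[:,0];return np.degrees(np.arctan2(x[1],x[0]))
def plan(T,yaw=None,n=8,frm=None,y0=None):
    """rows of tool shifts from the present pose to T (world) and tool-x yaw (deg)"""
    s=read_state();p=np.array(s["position"] if frm is None else frm);y0=yawnow(s) if y0 is None else y0
    yaw=y0 if yaw is None else yaw;dy=(yaw-y0)/n;d=(np.array(T)-p)/n;out=[]
    for i in range(n):
        a=np.radians(y0+i*dy);out.append([[round(float(v),4) for v in(d[0]*np.cos(a)+d[1]*np.sin(a),d[0]*np.sin(a)-d[1]*np.cos(a),-d[2])],round(-dy,2)])
    print(p,round(y0,2),"->",T,round(yaw,2));[print(o,end=",") for o in out];print()
E
python3 -c "
from h import *
plan([0.487,-0.01,0.256],78.3,14)"
```

```text
[ 0.2546 -0.6251  0.2563] 22.16 -> [0.487, -0.01, 0.256] 78.3
[[0.0319, -0.0344, 0.0], np.float64(-4.01)],[[0.0343, -0.0321, 0.0], np.float64(-4.01)],[[0.0364, -0.0296, 0.0], np.float64(-4.01)],[[0.0384, -0.027, 0.0], np.float64(-4.01)],[[0.0402, -0.0243, 0.0], np.float64(-4.01)],[[0.0418, -0.0214, 0.0], np.float64(-4.01)],[[0.0432, -0.0184, 0.0], np.float64(-4.01)],[[0.0444, -0.0153, 0.0], np.float64(-4.01)],[[0.0454, -0.0122, 0.0], np.float64(-4.01)],[[0.0461, -0.009, 0.0], np.float64(-4.01)],[[0.0466, -0.0058, 0.0], np.float64(-4.01)],[[0.0469, -0.0025, 0.0], np.float64(-4.01)],[[0.047, 0.0008, 0.0], np.float64(-4.01)],[[0.0468, 0.0041, 0.0], np.float64(-4.01)],
```

Emit:
arm_command([
  [[0.032,-0.034,0],-4],
  [[0.034,-0.032,0],-4],
  [[0.036,-0.03,0],-4],
  [[0.038,-0.027,0],-4],
  [[0.04,-0.024,0],-4],
  [[0.042,-0.021,0],-4],
  [[0.043,-0.018,0],-4],
  [[0.044,-0.015,0],-4],
])

```text
t: 1.5
position: [0.3878, -0.2742, 0.2567]
ee_rot: [0.89, 0.456, 0.0, 0.0]
force: [0.7, -0.2, -0.1]
opening: 1.002
```

Emit:
arm_command([
  [[0.045,-0.012,0],-4],
  [[0.046,-0.009,0],-4],
  [[0.047,-0.006,0],-4],
  [[0.047,-0.002,0],-4],
  [[0.047,0.001,0],-4],
  [[0.047,0.004,0],-4],
  [[0,0,0],0],
  [[0,0,0],0],
])

```text
t: 2.3
position: [0.4881, -0.0115, 0.2563]
ee_rot: [0.776, 0.631, 0.0, -0.0]
force: [-0.4, -0.9, 0.7]
opening: 1.004
```

```bash
python3 - <<'E'
from h import *
print(read_state()["position"],yawnow())
w=snapshot("wrist");c=calibration("wrist")
cv2.imwrite("pics/w1.png",w[:,:,::-1])
for d in masks_of("wrist","jar_a")[:6]:
    ys,xs=np.nonzero(d["mask"]);m=(xs.mean(),ys.mean());print(round(d["score"],2),np.round(d["bbox"]),np.round(m),atz(c,*m,0.032))
import json;json.dump({k:np.array(v).tolist() for k,v in c.items()},open("w1.json","w"))
E
```

```text
[ 0.4881 -0.0115  0.2563] 78.28988554868438
0.95 [197. 336. 225. 389.] [213. 358.] [ 0.3516 -0.1269  0.032 ]
0.86 [306. 196. 345. 242.] [326. 220.] [ 0.4858 -0.0167  0.032 ]
0.85 [310. 255. 356. 315.] [331. 285.] [ 0.4782 -0.0767  0.032 ]
0.78 [306. 108. 350. 165.] [329. 135.] [0.5026 0.052  0.032 ]
0.63 [311. 318. 351. 374.] [330. 348.] [ 0.4642 -0.1387  0.032 ]
```

View pics/w1.png

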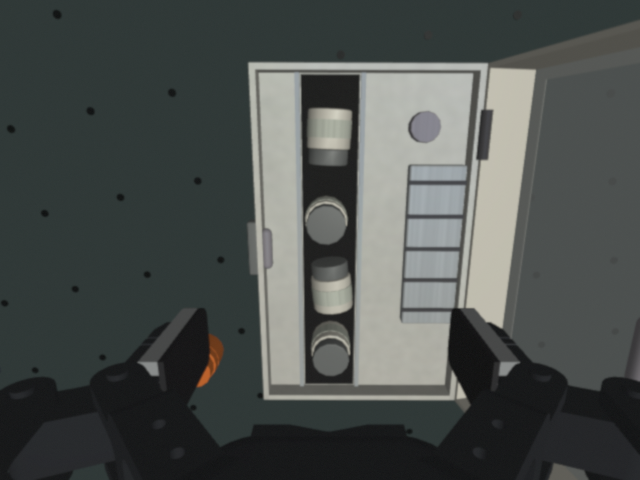

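The wrist view shows jar L at (329,135) with its cap end at row ~164, jar R at (331,285) with its cap end at row ~259, and the standing jars at (326,220) and (331,348). The tray's rim corners are at (249,63), (488,64) and (265,398).

```bash
python3 - <<'E'
from h import *
import json
c=json.load(open("w1.json"))
P={k:atz(c,*p,0.028) for k,p in dict(FL=(249,63),BL=(488,64),FR=(265,399)).items()}
print(P)
yv=P["FL"]-P["FR"];print("tray yaw",np.degrees(np.arctan2(yv[1],yv[0]))-90,np.linalg.norm(yv),np.linalg.norm(P["FL"]-P["BL"]))
yaw=np.radians(np.degrees(np.arctan2(yv[1],yv[0]))-90)
ex=np.array([np.cos(yaw),np.sin(yaw),0]);ey=np.array([-np.sin(yaw),np.cos(yaw),0])
o=(P["FL"]+P["FR"])/2+0.095*ex;o[2]=0;o2=(P["BL"]-0.095*ex-0.155*ey);print("tray",o,o2)
def tl(p):
    q=p-o;return np.array([q@ex,q@ey,p[2]])
for n,p,z in [("L base",(329,109),.035),("L base side l",(307,118),.028),("L side r",(351,118),.028),("L cap end",(328,165),.028),("R cap end",(329,259),.028),("R base",(333,313),.028),("R sl",(312,300),.028),("R sr",(353,297),.028),("mid cap",(326,221),.054),("right cap",(331,356),.054)]:
    w=atz(c,*p,z);print(n,w,tl(w))
E
```

```text
{'FL': array([0.4522, 0.1192, 0.028 ]), 'BL': array([0.6377, 0.0795, 0.028 ]), 'FR': array([ 0.3883, -0.1839,  0.028 ])}
tray yaw -11.911605498982453 0.309682251635415 0.18970989986197098
tray [ 0.5132 -0.052   0.    ] [ 0.5128 -0.0526  0.028 ]
L base [0.5072 0.0719 0.035 ] [-0.0315  0.1199  0.035 ]
L base side l [0.4881 0.0691 0.028 ] [-0.0495  0.1133  0.028 ]
L side r [0.5235 0.0617 0.028 ] [-0.0134  0.1133  0.028 ]
L cap end [0.4972 0.0284 0.028 ] [-0.0322  0.0753  0.028 ]
R cap end [ 0.481  -0.0534  0.028 ] [-0.0312 -0.0081  0.028 ]
R base [ 0.4738 -0.1061  0.028 ] [-0.0274 -0.0611  0.028 ]
R sl [ 0.4573 -0.0892  0.028 ] [-0.047 -0.048  0.028]
R sr [ 0.4952 -0.0941  0.028 ] [-0.0089 -0.0449  0.028 ]
mid cap [ 0.4869 -0.0132  0.054 ] [-0.0338  0.0325  0.054 ]
right cap [ 0.4657 -0.1348  0.054 ] [-0.0293 -0.0908  0.054 ]
```

Emit:
arm_command([
  [[0.02,0.001,0],0.1],
  [[0.0175,0,0.03],0.1],
  [[0,0,0.045],0],
  [[0,0,0.045],0],
  [[0,0,0.045],0],
  [[0,0,0.03],0],
  [[0,0,0.015],0],
  [[0,0,0.004],0],
], claw=-0.4)

```text
t: 3.2
position: [0.4955, 0.0223, 0.0407]
ee_rot: [0.778, 0.628, -0.002, -0.001]
force: [-0.1, -0.0, 0.4]
opening: 0.705
```

Emit:
arm_command([
  [[0,0,0],0],
  [[0,0,0],0],
  [[0,0,0],0],
  [[0,0,0],0],
  [[0,0,0],0],
  [[0,0,0],0],
], claw=1, force=20)

```text
t: 3.8
position: [0.4971, 0.0235, 0.0429]
ee_rot: [0.778, 0.629, 0.0, 0.001]
force: [1.1, -3.7, 5.9]
opening: 0.364
```

Emit:
arm_command([
  [[0,0,-0.015],0],
  [[0,0,-0.025],0],
  [[0,0,-0.02],0],
  [[0,0,0],0],
  [[0,0,0],0],
])

```text
t: 4.3
position: [0.4967, 0.0241, 0.1023]
ee_rot: [0.777, 0.629, 0.0, 0.0]
force: [-0.7, 0.7, -0.9]
opening: 0.368
```

```bash
python3 - <<'E'
from h import *
print(read_state()["position"],yawnow())
a=snapshot("scene");w=snapshot("wrist")
cv2.imwrite("pics/v2.png",np.hstack([cv2.resize(a[170:320,240:390,::-1],(400,400)),cv2.resize(w[60:,80:560,::-1],(400,350))[:, :] if 0 else cv2.resize(w[:,80:560,::-1],(400,400))]))
E
```

```text
[0.4967 0.0241 0.1023] 77.96230656179205
```

View pics/v2.png

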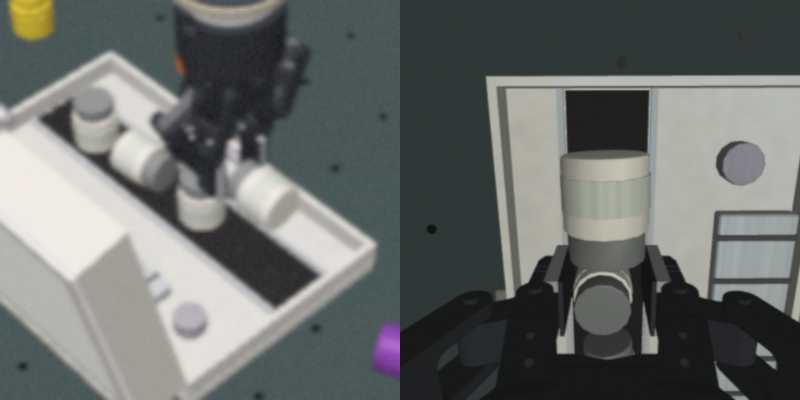

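The left jar is held level by its cap (in the crop's right half at about (605,200)) and didn't swing. I'll lever its base down on the rim of the tray's end wall.

Emit:
arm_command([
  [[0.014,0,0.0235],0],
  [[0.014,0,0.0235],0],
  [[0.0035,0,0],0],
  [[0.0036,0,-0.0065],0],
  [[0.0036,0,-0.0065],0],
  [[0.0056,0,-0.0048],0],
  [[0.0056,0,-0.0048],0],
  [[0,0,0],0],
])

```text
t: 5.2
position: [0.5074, 0.0732, 0.0791]
ee_rot: [0.777, 0.629, 0.001, 0.0]
force: [-1.6, -5.3, 2.1]
opening: 0.367
```

Emit:
arm_command([
  [[0.0069,0,-0.0027],0],
  [[0.0069,0,-0.0027],0],
  [[0.0073,0,0],0],
  [[0.0073,0,0],0],
  [[0.007,0,0.002],0],
  [[0,0,0],0],
  [[0,0,0],0],
])

```text
t: 5.9
position: [0.5151, 0.1089, 0.083]
ee_rot: [0.777, 0.629, 0.002, 0.0]
force: [-4.8, -0.5, 17.8]
opening: 0.366
```

```bash
python3 - <<'E'
from h import *
print(read_state()["position"],read_state()["force"],yawnow())
a=snapshot("scene");w=snapshot("wrist")
cv2.imwrite("pics/v3.png",np.hstack([cv2.resize(a[170:320,260:410,::-1],(400,400)),cv2.resize(w[:,80:560,::-1],(400,400))]))
E
```

```text
[0.5151 0.1089 0.083 ] [-4.7517 -0.4553 17.8375] 78.01955561887397
```

View pics/v3.png

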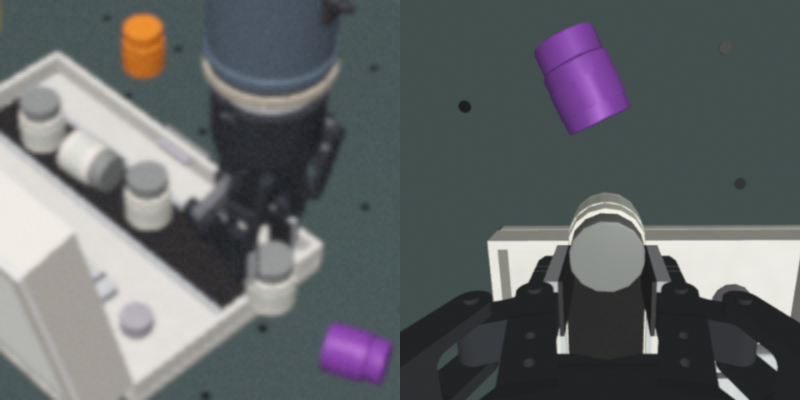

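Jar L is now about upright on the rim, with its cap round in the wrist view at (605,255). I'll move it to its slot and lower it.

Emit:
arm_command([
  [[0,0,-0.02],0],
  [[-0.025,0,0],0],
  [[-0.03,0,0],0],
  [[-0.015,0,0.01],0],
  [[0,0,0.015],0],
  [[0,0,0.008],0],
  [[0,0,0.004],0],
  [[0,0,0],0],
])

```text
t: 6.8
position: [0.5007, 0.0414, 0.0653]
ee_rot: [0.777, 0.63, 0.001, -0.0]
force: [-3.0, 1.7, 14.4]
opening: 0.362
```

Emit:
arm_command([
  [[0,0,0.001],0],
  [[0,0,0],0],
])

```text
t: 7.0
position: [0.5007, 0.0417, 0.0651]
ee_rot: [0.776, 0.63, 0.002, 0.0]
force: [-6.1, 3.4, 24.4]
opening: 0.365
```

Emit:
arm_command([
  [[0,0,-0.002],0],
  [[0,0,0],0],
  [[0,0,0],0],
  [[0,0,-0.02],0],
  [[0,0,-0.04],0],
  [[-0.04,0,-0.045],0],
  [[-0.04,0,-0.045],0],
  [[0,0,-0.02],0],
], claw=-0.4)

```text
t: 7.8
position: [0.4856, -0.0305, 0.2224]
ee_rot: [0.779, 0.627, -0.0, 0.001]
force: [0.0, 0.9, -1.7]
opening: 0.704
```

```bash
python3 - <<'E'
from h import *
print(read_state()["position"],yawnow())
w=snapshot("wrist");c=calibration("wrist");cv2.imwrite("pics/w4.png",w[:,:,::-1])
o=np.array([.5132,-.052,0]);y=np.radians(-11.9);ex=np.array([np.cos(y),np.sin(y),0]);ey=np.array([-np.sin(y),np.cos(y),0])
for d in masks_of("wrist","jar_a")[:6]:
    ys,xs=np.nonzero(d["mask"]);m=(xs.mean(),ys.mean());p=atz(c,*m,0.032);q=p-o;print(round(d["score"],2),np.round(d["bbox"]),np.round(m),p,q@ex,q@ey)
for z in(.028,.054):print(z,proj(c,[o+ex*-.03+ey*t+[0,0,z] for t in(.15,.1,.096,.032,-.032,-.096)]).round())
import json;json.dump({k:np.array(v).tolist() for k,v in c.items()},open("w4.json","w"))
E
```

```text
[ 0.4856 -0.0305  0.2224] 77.6353379167366
0.93 [308. 245. 357. 308.] [330. 278.] [ 0.4812 -0.0735  0.032 ] -0.026878116301396585 -0.0276676221784033
0.63 [301.  81. 350. 135.] [326. 110.] [0.506  0.0546 0.032 ] -0.0289896869643295 0.1028537398364748
0.61 [300. 178. 345. 231.] [323. 204.] [ 0.4887 -0.0131  0.032 ] -0.032024624962670355 0.03303425145135983
0.57 [309. 316. 352. 380.] [330. 348.] [ 0.4676 -0.1363  0.032 ] -0.027261001725300913 -0.09191897945514145
0.45 [177. 335. 187. 350.] [181. 341.] [ 0.3442 -0.1025  0.032 ] -0.15490914427766805 -0.08424476274926138
0.028 [[324.  40.]
 [325. 114.]
 [325. 120.]
 [326. 205.]
 [326. 281.]
 [327. 350.]]
0.054 [[324.  31.]
 [325. 113.]
 [325. 119.]
 [326. 211.]
 [326. 293.]
 [327. 366.]]
```

View pics/w4.png

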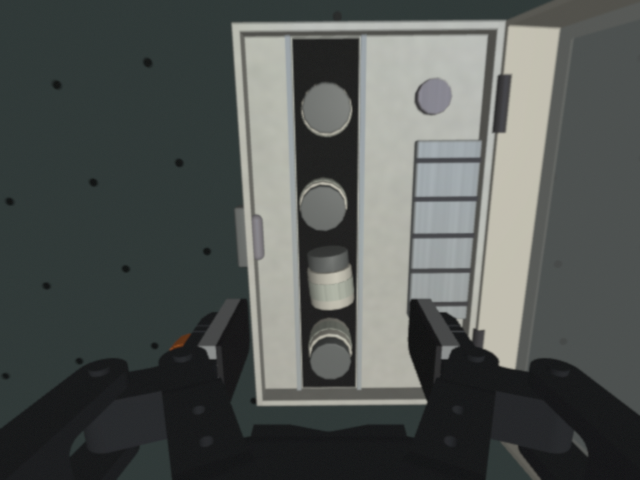

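Jar L stands in its slot: its cap is round at (326,109), about tray y +0.10. Jar R is at (331,278), with its cap end at row 248. I'll work out the grasp for it.

```bash
python3 - <<'E'
from h import *
import json
c=json.load(open("w4.json"))
o=np.array([.5132,-.052,0]);y=np.radians(-11.9);ex=np.array([np.cos(y),np.sin(y),0]);ey=np.array([-np.sin(y),np.cos(y),0])
for p in((328,249),(330,308),(309,266),(351,263),(308,270),(353,266)):
    w=atz(c,*p,.028);q=w-o;print(p,w,q@ex,q@ey)
T=o+ex*-.0303+ey*-.005;T[2]=.155
plan(T,82,2)
E
```

```text
(328, 249) [ 0.4845 -0.0504  0.028 ] -0.02844475997237505 -0.004338828680964799
(330, 308) [ 0.4751 -0.1016  0.028 ] -0.027083174033575342 -0.05643253340728075
(309, 266) [ 0.4661 -0.0613  0.028 ] -0.044181050564343426 -0.01877753406808476
(351, 263) [ 0.5004 -0.0661  0.028 ] -0.009614556356766585 -0.016459446668916435
(308, 270) [ 0.4645 -0.0645  0.028 ] -0.045072712572295046 -0.02224703176945148
(353, 266) [ 0.5015 -0.069   0.028 ] -0.007943404956017837 -0.019069246958783766
[ 0.4873 -0.0269  0.2227] 77.82 -> [ 0.4825 -0.0506  0.155 ] 82
[[-0.0121, 0.0002, 0.0338], np.float64(-2.09)],[[-0.0121, -0.0003, 0.0338], np.float64(-2.09)],
```

Emit:
arm_command([
  [[-0.012,0,0.034],-2.1],
  [[-0.012,0,0.034],-2.1],
  [[0,0,0.04],0],
  [[0,0,0.04],0],
  [[0,0,0.02],0],
  [[0,0,0.01],0],
  [[0,0,0.003],0],
  [[0,0,0],0],
])

```text
t: 8.7
position: [0.4816, -0.0491, 0.0391]
ee_rot: [0.754, 0.657, 0.0, -0.0]
force: [-0.2, -0.7, 0.4]
opening: 0.703
```

Emit:
arm_command([
  [[0,0,0],0],
  [[0,0,0],0],
  [[0,0,0],0],
  [[0,0,0],0],
  [[0,0,0],0],
  [[0,0,0],0],
], claw=1)

```text
t: 9.3
position: [0.482, -0.0491, 0.0395]
ee_rot: [0.754, 0.657, 0.001, 0.0]
force: [1.4, 2.6, 6.1]
opening: 0.375
```

Emit:
arm_command([
  [[0,0,-0.015],0],
  [[0,0,-0.025],0],
  [[0,0,-0.02],1.9],
  [[0,0,0],2],
  [[0,0,0],0],
  [[0,0,0],0],
])

```text
t: 9.9
position: [0.4808, -0.0497, 0.0982]
ee_rot: [0.776, 0.631, -0.001, -0.0]
force: [-0.4, -0.1, -0.9]
opening: 0.37
```

```bash
python3 - <<'E'
from h import *
s=read_state();print(s["position"],yawnow(s))
w=snapshot("wrist");c=calibration("wrist");cv2.imwrite("pics/w5.png",cv2.resize(w[:,:,::-1],(480,360)))
o=np.array([.5132,-.052,0]);y=np.radians(-11.9);ex=np.array([np.cos(y),np.sin(y),0]);ey=np.array([-np.sin(y),np.cos(y),0])
q=s["position"]-o;print("tray",q@ex,q@ey)
E
```

```text
[ 0.4808 -0.0497  0.0982] 78.29692261439993
tray -0.032187306943546164 -0.004418001201468409
```

View pics/w5.png

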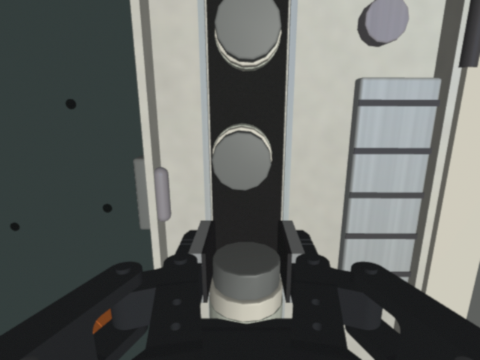

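Jar R is held by its cap, at about (246,275) in the small wrist view. I'll take it over behind the standing jar and lever it on the −y end wall.

Emit:
arm_command([
  [[0,0.032,0],0],
  [[-0.02,0.032,0],0],
  [[-0.04,0,0],0],
  [[-0.034,0,0],0],
  [[0,0,0.0235],0],
  [[0,0,0.023],0],
  [[-0.004,0,0],0],
  [[0,0,0],0],
])

```text
t: 10.75
position: [0.5234, -0.1587, 0.052]
ee_rot: [0.776, 0.631, -0.001, -0.001]
force: [0.5, 0.5, -1.0]
opening: 0.373
```

Emit:
arm_command([
  [[-0.0033,0,-0.0065],0],
  [[-0.0033,0,-0.0065],0],
  [[-0.0053,0,-0.005],0],
  [[-0.0053,0,-0.005],0],
  [[-0.0066,0,-0.0028],0],
  [[-0.0066,0,-0.0028],0],
  [[-0.0072,0,-0.0005],0],
  [[-0.0072,0,-0.0005],0],
])

```text
t: 11.55
position: [0.5147, -0.2031, 0.0821]
ee_rot: [0.776, 0.631, -0.0, -0.0]
force: [-0.1, -0.7, 0.2]
opening: 0.372
```

Emit:
arm_command([
  [[-0.007,0,0.0015],0],
  [[0,0,0],0],
  [[0,0,0],0],
])

```text
t: 11.85
position: [0.5134, -0.2092, 0.0804]
ee_rot: [0.776, 0.631, -0.0, -0.0]
force: [-1.0, 0.9, -0.8]
opening: 0.371
```

```bash
python3 - <<'E'
from h import *
s=read_state();print(s["position"],yawnow(s),s["force"])
w=snapshot("wrist");a=snapshot("scene");cv2.imwrite("pics/w6.png",np.hstack([cv2.resize(a[150:310,200:360,::-1],(360,360)),cv2.resize(w[:,80:560,::-1],(360,360))]))
o=np.array([.5132,-.052,0]);y=np.radians(-11.9);ex=np.array([np.cos(y),np.sin(y),0]);ey=np.array([-np.sin(y),np.cos(y),0])
q=s["position"]-o;print("tray",q@ex,q@ey)
E
```

```text
[ 0.5134 -0.2092  0.0804] 78.24490484999806 [-1.0415  0.8947 -0.7939]
tray 0.032642905179601896 -0.15376643196279044
```

View pics/w6.png

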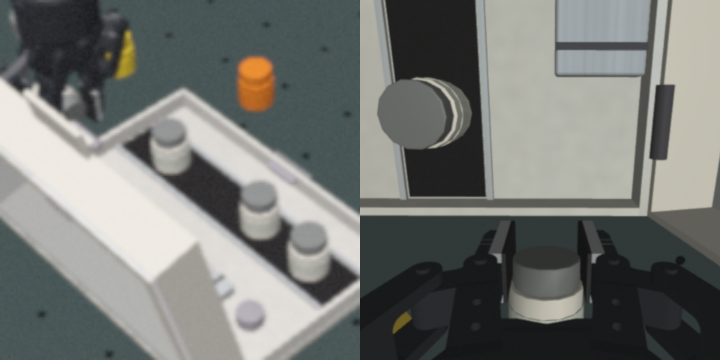

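```bash
python3 - <<'E'
from h import *
w=snapshot("wrist");c=calibration("wrist");s=read_state();cv2.imwrite("pics/w7full.png",w[:,:,::-1])
g=w[:,:,:].mean(2)
col=g[300:440,320:332].mean(1)
print([(300+i,int(v)) for i,v in enumerate(col) if i%3==0])
a=np.radians(s and yawnow(s));ty=np.array([np.cos(a),np.sin(a),0]);up=np.array([0,0,1.])
T=np.array(s["position"])
for off in(.0115,.015):
  for al in(-20,-10,0,10,20,30):   # al>0: cap up/base down
    r=np.radians(al);ax=np.cos(r)*ty+np.sin(r)*up;n=-np.sin(r)*ty+np.cos(r)*up
    P=T-ty*.0073-up*off
    E=P+ax*.0037
    pts=[E-n*.0165,E+n*.0165,E-ax*.013+n*.0165,E-ax*.013+n*.018,E-ax*.03+n*.018]
    print(off,al,proj(c,pts)[:,1].round(0))
E
```

```text
[(300, 54), (303, 54), (306, 53), (309, 53), (312, 54), (315, 53), (318, 53), (321, 53), (324, 54), (327, 52), (330, 47), (333, 47), (336, 47), (339, 48), (342, 47), (345, 48), (348, 48), (351, 48), (354, 48), (357, 50), (360, 89), (363, 103), (366, 104), (369, 104), (372, 105), (375, 105), (378, 105), (381, 105), (384, 105), (387, 104), (390, 103), (393, 102), (396, 88), (399, 99), (402, 176), (405, 180), (408, 180), (411, 181), (414, 181), (417, 181), (420, 181), (423, 181), (426, 164), (429, 163), (432, 40), (435, 23), (438, 22)]
0.0115 -20 [334. 348. 390. 391. 447.]
0.0115 -10 [327. 358. 397. 399. 450.]
0.0115 0 [321. 367. 402. 405. 449.]
0.0115 10 [315. 376. 406. 409. 445.]
0.0115 20 [311. 384. 407. 411. 438.]
0.0115 30 [307. 390. 407. 411. 430.]
0.015 -20 [330. 343. 383. 385. 439.]
0.015 -10 [323. 352. 390. 392. 442.]
0.015 0 [317. 361. 396. 398. 441.]
0.015 10 [311. 370. 399. 402. 438.]
0.015 20 [307. 377. 401. 405. 431.]
0.015 30 [303. 384. 400. 405. 423.]
```

The edge fit shows jar R is held about 10° base-up, so its edge passed over the rim. I'll back off and come in lower.

Emit:
arm_command([
  [[0.03,0,0],0],
  [[0.027,0,0],0],
  [[0,0,0.02],0],
  [[0,0,0.016],0],
  [[-0.0045,0,0],0],
  [[-0.0015,0,-0.004],0],
  [[-0.0015,0,-0.0035],0],
  [[0,0,0],0],
])

```text
t: 12.8
position: [0.5236, -0.1595, 0.0529]
ee_rot: [0.775, 0.631, 0.001, -0.001]
force: [-0.1, 6.0, -1.5]
opening: 0.371
```

Emit:
arm_command([
  [[-0.0033,0,-0.0065],0],
  [[-0.0033,0,-0.0065],0],
  [[-0.0053,0,-0.005],0],
  [[0,0,0],0],
])

```text
t: 13.2
position: [0.5217, -0.1718, 0.0715]
ee_rot: [0.776, 0.631, 0.001, 0.0]
force: [0.2, 9.0, 1.6]
opening: 0.374
```

Contact now reads 6–9 N in +y, so I'll continue the lever.

Emit:
arm_command([
  [[-0.0053,0,-0.005],0],
  [[-0.0066,0,-0.0028],0],
  [[-0.0066,0,-0.0028],0],
  [[-0.0072,0,-0.0005],0],
  [[-0.0072,0,-0.0005],0],
  [[-0.007,0,0.0015],0],
  [[0,0,0],0],
])

```text
t: 13.9
position: [0.5125, -0.2135, 0.0804]
ee_rot: [0.776, 0.63, -0.0, 0.0]
force: [-0.1, 0.2, 0.9]
opening: 0.159
```

```bash
python3 - <<'E'
from h import *
s=read_state();print(s["position"],yawnow(s),s["force"])
w=snapshot("wrist");c=calibration("wrist");cv2.imwrite("pics/w8.png",cv2.resize(w[200:,100:540,::-1],(440,280)))
g=w.mean(2);col=g[240:440,320:332].mean(1)
print([(240+i,int(v)) for i,v in enumerate(col) if i%3==0])
a=np.radians(yawnow(s));ty=np.array([np.cos(a),np.sin(a),0]);up=np.array([0,0,1.]);T=np.array(s["position"])
for al in(50,60,70,80,90,100):
    r=np.radians(al);ax=np.cos(r)*ty+np.sin(r)*up;n=-np.sin(r)*ty+np.cos(r)*up
    E=T-ty*.0073-up*.0115+ax*.0037
    print(al,proj(c,[E-n*.0165,E+n*.0165]).round(0)[:,1])
E
```

```text
[ 0.5125 -0.2135  0.0804] 78.12496848830925 [-0.0587  0.1738  0.9093]
[(240, 180), (243, 179), (246, 179), (249, 179), (252, 180), (255, 144), (258, 90), (261, 89), (264, 90), (267, 153), (270, 183), (273, 183), (276, 177), (279, 59), (282, 54), (285, 56), (288, 95), (291, 125), (294, 149), (297, 154), (300, 153), (303, 151), (306, 148), (309, 145), (312, 145), (315, 145), (318, 145), (321, 145), (324, 145), (327, 146), (330, 148), (333, 152), (336, 155), (339, 158), (342, 160), (345, 160), (348, 163), (351, 160), (354, 146), (357, 129), (360, 107), (363, 85), (366, 87), (369, 87), (372, 88), (375, 88), (378, 90), (381, 91), (384, 92), (387, 91), (390, 88), (393, 84), (396, 83), (399, 82), (402, 74), (405, 56), (408, 54), (411, 54), (414, 54), (417, 54), (420, 54), (423, 54), (426, 54), (429, 53), (432, 27), (435, 25), (438, 22)]
50 [306. 401.]
60 [306. 403.]
70 [308. 403.]
80 [311. 402.]
90 [316. 399.]
100 [322. 395.]
```

View pics/w8.png

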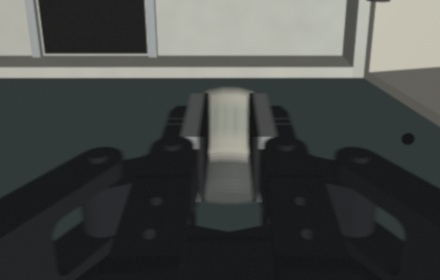

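Jar R has slipped out of the pads, just outside the tray's −y wall. I'll open the gripper, rise clear and find it.

Emit:
arm_command([
  [[0,0,-0.03],0],
  [[0,0,-0.04],0],
  [[0.02,0,-0.04],0],
  [[0.02,0,-0.04],0],
  [[0.02,0,0],0],
  [[0,0,0],0],
  [[0,0,0],0],
  [[0,0,0],0],
], claw=-0.4)

```text
t: 14.75
position: [0.5246, -0.1536, 0.2294]
ee_rot: [0.776, 0.631, -0.001, -0.0]
force: [0.7, -0.4, 0.2]
opening: 0.703
```

```bash
python3 - <<'E'
from h import *
import time
s=read_state();print(s["position"],yawnow(s),s["force"])
o=np.array([.5132,-.052,0]);y=np.radians(-11.9);ex=np.array([np.cos(y),np.sin(y),0]);ey=np.array([-np.sin(y),np.cos(y),0])
im={}
for n in("wrist","top","scene"):
    c=calibration(n);im[n]=snapshot(n)
    for d in masks_of(n,"jar_a")[:8]:
        ys,xs=np.nonzero(d["mask"]);m=(xs.mean(),ys.mean());p=atz(c,*m,0.02);q=p-o;print(n,round(d["score"],2),np.round(d["bbox"]),p,np.round([q@ex,q@ey],3))
cv2.imwrite("pics/v9.png",np.hstack([im["wrist"][:,:,::-1],cv2.resize(im["top"][190:310,350:420,::-1],(160,274)) if 0 else cv2.copyMakeBorder(cv2.resize(im["top"][200:300,380:420,::-1],(160,400)),0,80,0,0,cv2.BORDER_CONSTANT)]))
E
```

```text
[ 0.5246 -0.1536  0.2294] 78.21173715686692 [ 0.6865 -0.3676  0.1759]
wrist 0.91 [202.  14. 262.  79.] [ 0.4839 -0.0104  0.02  ] [-0.037  0.035]
wrist 0.91 [225. 191. 277. 242.] [ 0.4622 -0.1389  0.02  ] [-0.032 -0.096]
wrist 0.9 [308. 310. 348. 371.] [ 0.5023 -0.2612  0.02  ] [ 0.032 -0.207]
wrist 0.77 [ 67. 216. 134. 264.] [ 0.3326 -0.1298  0.02  ] [-0.161 -0.113]
wrist 0.72 [401.   2. 640. 451.] [ 0.6915 -0.156   0.02  ] [ 0.196 -0.065]
top 0.73 [251. 218. 266. 237.] [0.5182 0.1941 0.02  ] [-0.046  0.242]
top 0.55 [366. 291. 381. 305.] [ 0.3335 -0.1278  0.02  ] [-0.16  -0.111]
top 0.54 [370. 244. 383. 254.] [ 0.4651 -0.1362  0.02  ] [-0.03  -0.092]
top 0.5 [325. 235. 337. 247.] [ 0.485  -0.0132  0.02  ] [-0.036  0.032]
top 0.49 [302. 226. 315. 240.] [0.5034 0.0525 0.02  ] [-0.031  0.1  ]
scene 0.93 [268. 199. 288. 227.] [ 0.4567 -0.144   0.02  ] [-0.036 -0.102]
scene 0.78 [300. 175. 322. 196.] [ 0.3334 -0.1317  0.02  ] [-0.16  -0.115]
scene 0.66 [330. 248. 344. 274.] [0.4946 0.0453 0.02  ] [-0.038  0.091]
scene 0.62 [381. 292. 403. 314.] [0.5216 0.1914 0.02  ] [-0.042  0.24 ]
scene 0.59 [245. 164. 258. 187.] [ 0.3758 -0.2837  0.02  ] [-0.087 -0.255]
scene 0.55 [304. 232. 324. 256.] [ 0.4766 -0.0222  0.02  ] [-0.042  0.022]
scene 0.41 [163. 170. 380. 328.] [ 0.5433 -0.0876  0.02  ] [ 0.037 -0.029]
```

View pics/v9.png

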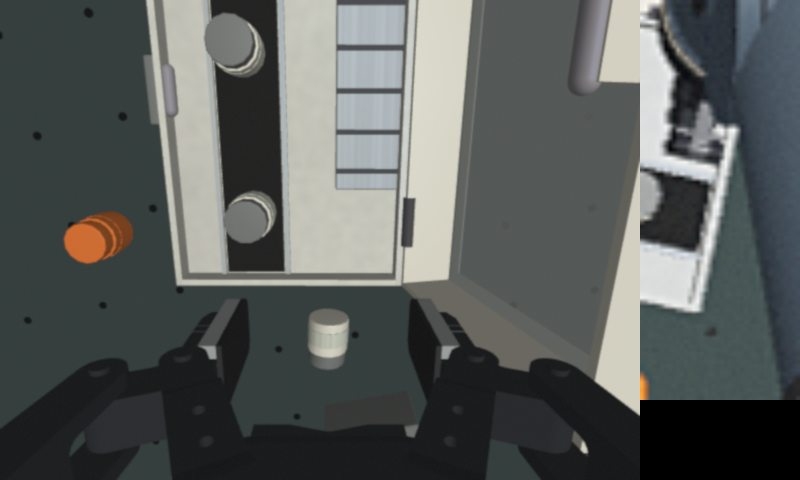

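Jar R lies on the bench just outside the −y wall, at (328,335) in the wrist picture. Its base points at the tray and its cap points away. I'll measure it from the mask.

```bash
cat >> h.py <<'E'
o=np.array([.5132,-.052,0]);_y=np.radians(-11.9);ex=np.array([np.cos(_y),np.sin(_y),0]);ey=np.array([-np.sin(_y),np.cos(_y),0])
def tr(p):
    q=np.array(p)-o;return np.array([q@ex,q@ey,p[2]]).round(4)
def wl(x,y,z): return o+ex*x+ey*y+np.array([0,0,z])
E
python3 - <<'E'
from h import *
print(read_state()["position"],yawnow())
w=snapshot("wrist");c=calibration("wrist");d=[k for k in masks_of("wrist","jar_a") if 300<k["bbox"][0]<320 and k["bbox"][1]>300][0]["mask"]
g=w.mean(2)
for r in range(304,378,4):
    xs=np.nonzero(d[r])[0];print(r,xs.min() if len(xs) else None,xs.max() if len(xs) else None,g[r,322:334].mean().round())
for p,z in(((328,310),.0),((328,322),.036),((328,368),.0345),((308,335),.018),((348,335),.018),((308,325),.018),((348,325),.018)):print(p,tr(atz(c,*p,z)))
for b in(-.18,-.185,-.19):print(b,proj(c,[wl(.032,b,0),wl(.032,b,.036),wl(.032,b-.031,.036),wl(.032,b-.044,.0345)])[:,1].round())
E
```

```text
[ 0.5251 -0.1531  0.2299] 78.22350449501828
304 None None 59.0
308 None None 65.0
312 313 341 102.0
316 310 346 103.0
320 309 347 105.0
324 309 347 111.0
328 309 347 198.0
332 308 347 197.0
336 307 347 182.0
340 307 346 182.0
344 307 346 182.0
348 308 346 184.0
352 309 344 200.0
356 309 343 193.0
360 309 343 111.0
364 311 341 111.0
368 319 335 107.0
372 None None 59.0
376 None None 59.0
(328, 310) [ 0.0336 -0.188   0.    ]
(328, 322) [ 0.0336 -0.1825  0.036 ]
(328, 368) [ 0.0337 -0.2278  0.0345]
(308, 335) [ 0.0155 -0.2044  0.018 ]
(348, 335) [ 0.0518 -0.2043  0.018 ]
(308, 325) [ 0.0156 -0.1945  0.018 ]
(348, 325) [ 0.0516 -0.1944  0.018 ]
-0.18 [302. 319. 352. 364.]
-0.185 [307. 325. 357. 369.]
-0.19 [312. 330. 362. 374.]
```

```bash
python3 - <<'E'
from h import *
for n in("top","wrist","scene"):
    c=calibration(n);w=snapshot(n)
    for q,z in(("tipbox",.05),("post",.0)):
        for d in masks_of(n,q)[:2]:
            cs,_=cv2.findContours(d["mask"].astype(np.uint8),0,2);k=max(cs,key=cv2.contourArea)
            box=cv2.boxPoints(cv2.minAreaRect(k));print(n,q,round(d["score"],2),np.round(d["bbox"]),[tr(atz(c,*p,z))[:2].tolist() for p in box])
            pl=cv2.approxPolyDP(k,2,True)[:,0]
            if n=="wrist":print([(p.tolist(),tr(atz(c,*p,z))[:2].tolist()) for p in pl])
E
```

```text
top tipbox 0.83 [467. 212. 503. 246.] [[0.1187, -0.307], [0.1417, -0.3864], [0.0489, -0.4086], [0.0261, -0.3299]]
top tipbox 0.6 [324. 238. 339. 250.] [[-0.0229, 0.0546], [-0.0152, 0.0208], [-0.0518, 0.0127], [-0.0594, 0.0463]]
wrist tipbox 0.56 [325. 392. 419. 437.] [[0.0286, -0.2807], [0.0308, -0.2365], [0.112, -0.2418], [0.1125, -0.2864]]
[([417, 424], [0.1122, -0.2734]), ([408, 396], [0.1027, -0.2449]), ([404, 392], [0.099, -0.241]), ([328, 405], [0.034, -0.2541]), ([323, 410], [0.0297, -0.2592]), ([323, 428], [0.0297, -0.2778]), ([326, 431], [0.0323, -0.2809]), ([364, 424], [0.0657, -0.2735]), ([401, 424], [0.0981, -0.2734]), ([408, 435], [0.1049, -0.2849]), ([413, 436], [0.1094, -0.286])]
scene tipbox 0.6 [136. 159. 200. 216.] [[0.1916, -0.2944], [0.0972, -0.4487], [0.0316, -0.3752], [0.1316, -0.2284]]
scene tipbox 0.39 [481. 293. 522. 347.] [[-0.0745, 0.3958], [-0.1855, 0.3635], [-0.1963, 0.4277], [-0.0874, 0.4551]]
scene post 0.96 [125. 198. 152. 245.] [[0.1786, -0.3997], [0.1357, -0.3916], [0.185, -0.2364], [0.2241, -0.2456]]
scene post 0.26 [159. 171. 382. 332.] [[0.1326, -0.3742], [-0.1978, -0.5336], [-0.1165, 0.1497], [0.1309, 0.193]]
```

The tipbox edge (tray y about −0.245) is too close to the cap for a direct grasp. I'll first grip the jar by its body, move it 100 mm toward the robot on the open bench, and then regrip the cap.

Emit:
arm_command([
  [[-0.045,0,0],0],
  [[-0.045,0.001,0.03],0],
  [[-0.022,0,0.045],0],
  [[0,0,0.045],0],
  [[0,0,0.04],0],
  [[0,0,0.024],0],
  [[0,0,0.01],0],
  [[0,0,0],0],
], claw=-0.4)

```text
t: 16.4
position: [0.5038, -0.2588, 0.0377]
ee_rot: [0.776, 0.631, -0.0, -0.001]
force: [-0.2, -0.1, 0.5]
opening: 0.702
```

Emit:
arm_command([
  [[0,0,0],0],
  [[0,0,0],0],
  [[0,0,0],0],
  [[0,0,0],0],
  [[0,0,0],0],
  [[0,0,0],0],
], claw=1, force=35)

```text
t: 17.0
position: [0.505, -0.2595, 0.0402]
ee_rot: [0.776, 0.631, 0.001, 0.001]
force: [-1.9, 0.0, 8.2]
opening: 0.404
```

Emit:
arm_command([
  [[0,0,-0.02],0],
  [[0,-0.03,0],0],
  [[0,-0.04,0],0],
  [[0,-0.03,0],0],
  [[0,0,0.01],0],
  [[0,0,0.009],0],
  [[0,0,0.001],0],
  [[0,0,0],0],
])

```text
t: 17.8
position: [0.407, -0.2393, 0.0392]
ee_rot: [0.776, 0.631, -0.0, 0.001]
force: [-5.0, 0.9, 20.8]
opening: 0.406
```

Emit:
arm_command([
  [[0,0,-0.003],0],
  [[0,0,0],0],
  [[0,0,0],0],
  [[-0.013,0,0],0],
  [[-0.013,0,0],0],
  [[0,0,0],0],
], claw=-0.1)

```text
t: 18.4
position: [0.4008, -0.2658, 0.0413]
ee_rot: [0.776, 0.63, -0.0, 0.0]
force: [-0.4, 0.4, -1.0]
opening: 0.549
```

```bash
python3 - <<'E'
from h import *
s=read_state();print(tr(s["position"]),yawnow(s),s["force"],s["opening"])
w=snapshot("wrist");c=calibration("wrist");cv2.imwrite("pics/w10.png",w[:,:,::-1]);g=w.mean(2)
print([(i,int(g[i,322:334].mean())) for i in range(150,440,4)])
for r in (250,280,300,320):print(r,g[r,240:420:5].astype(int))
T=tr(s["position"])
for b in(.038,.043,.048):print(b,proj(c,[wl(T[0],T[1]+b,0),wl(T[0],T[1]+b,.036),wl(T[0],T[1]+b-.031,.036),wl(T[0],T[1]+b-.031,.0345),wl(T[0],T[1]+b-.044,.0345)]).round().tolist())
E
```

```text
[-0.0659 -0.2324  0.0413] 78.13546839463726 [-0.4267  0.4154 -1.0273] 0.549166434467359
[(150, 74), (154, 74), (158, 74), (162, 74), (166, 74), (170, 74), (174, 74), (178, 74), (182, 74), (186, 74), (190, 79), (194, 125), (198, 128), (202, 131), (206, 150), (210, 232), (214, 232), (218, 232), (222, 232), (226, 232), (230, 231), (234, 222), (238, 223), (242, 223), (246, 223), (250, 222), (254, 222), (258, 222), (262, 222), (266, 222), (270, 222), (274, 228), (278, 234), (282, 234), (286, 234), (290, 234), (294, 233), (298, 184), (302, 138), (306, 138), (310, 139), (314, 139), (318, 139), (322, 139), (326, 138), (330, 129), (334, 74), (338, 74), (342, 74), (346, 74), (350, 74), (354, 74), (358, 74), (362, 74), (366, 74), (370, 74), (374, 74), (378, 74), (382, 74), (386, 74), (390, 74), (394, 74), (398, 74), (402, 74), (406, 74), (410, 74), (414, 74), (418, 74), (422, 74), (426, 74), (430, 66), (434, 34), (438, 31)]
250 [ 75  74  74  75  74  74  75  74  98 143 165 183 190 209 214 213 215 224
 223 224 226 219 224 224 219 213 208 199 157  75  74  74  74  74  75  74]
280 [ 75  74  74  75  73  75  74  74  75 146 180 195 208 218 224 227 230 233
 235 235 235 235 235 232 228 224 215 194  74  74  74  74  73  74  75  75]
300 [ 75  99  99  99  31  44  74  74  74  75  83  96 108 115 120 126 131 138
 145 150 154 155 145 140 135 127 117  74  75  75  70  30  88  99  99  75]
320 [100  99  45  32  33  33  30  28  60  74  76  99 111 119 125 129 133 138
 141 143 143 143 139 134 131 121  84  74  74  75  52  27  27  30  99 100]
0.038 [[326.0, 214.0], [325.0, 236.0], [325.0, 325.0], [325.0, 323.0], [325.0, 357.0]]
0.043 [[326.0, 202.0], [325.0, 220.0], [325.0, 311.0], [325.0, 310.0], [325.0, 344.0]]
0.048 [[326.0, 189.0], [325.0, 204.0], [325.0, 298.0], [325.0, 296.0], [325.0, 331.0]]
```

Emit:
arm_command([
  [[0.003,0.001,0.004],0],
  [[0,0,0.0035],0],
  [[0,0,0],0],
], claw=0.05)

```text
t: 18.75
position: [0.4026, -0.2607, 0.0335]
ee_rot: [0.775, 0.632, -0.0, -0.0]
force: [-0.4, 1.0, -0.1]
opening: 0.476
```

Emit:
arm_command([
  [[0,0,0],0],
  [[0,0,0],0],
  [[0,0,0],0],
  [[0,0,0],0],
], claw=1, force=25)

```text
t: 19.15
position: [0.4025, -0.2616, 0.0341]
ee_rot: [0.776, 0.631, 0.0, 0.0]
force: [-0.7, -0.0, -0.5]
opening: 0.392
```

Emit:
arm_command([
  [[0,0,-0.01],0],
  [[0,0,-0.015],0],
  [[0,0,-0.015],0],
  [[0,0,0],0],
  [[0,0,0],0],
])

```text
t: 19.65
position: [0.4026, -0.2618, 0.0745]
ee_rot: [0.776, 0.631, 0.0, 0.001]
force: [-0.0, 0.2, -0.3]
opening: 0.383
```

```bash
python3 - <<'E'
from h import *
s=read_state();print(tr(s["position"]),yawnow(s),s["force"],s["opening"])
w=snapshot("wrist");c=calibration("wrist");g=w.mean(2)
print([(i,int(g[i,324:336].mean())) for i in range(120,440,3)])
T=np.array(s["position"])
for off in(.016,):
  for al in(-20,-10,0,10,20):   # al>0: base down
    r=np.radians(al);ax=np.cos(r)*ey-np.sin(r)*np.array([0,0,1]);n=np.sin(r)*ey+np.cos(r)*np.array([0,0,1])
    P=T+ey*.0055-[0,0,off];B=P+ax*.039   # base centre
    print(off,al,proj(c,[B-n*.018,B+n*.018,B-ax*.031+n*.018,B-ax*.044+n*.0165])[:,1].round(0),"C",(B-n*.018-T).dot(ey).round(4),(B-n*.018-T)[2].round(4))
E
```

```text
[-0.0649 -0.2281  0.0745] 78.23792322148658 [-0.0039  0.1926 -0.2802] 0.38337536438671815
[(120, 73), (123, 73), (126, 73), (129, 73), (132, 73), (135, 73), (138, 73), (141, 73), (144, 73), (147, 73), (150, 73), (153, 73), (156, 73), (159, 73), (162, 73), (165, 73), (168, 73), (171, 73), (174, 73), (177, 73), (180, 73), (183, 73), (186, 73), (189, 73), (192, 73), (195, 73), (198, 73), (201, 73), (204, 73), (207, 75), (210, 119), (213, 123), (216, 125), (219, 126), (222, 128), (225, 129), (228, 156), (231, 232), (234, 232), (237, 232), (240, 232), (243, 232), (246, 232), (249, 233), (252, 232), (255, 213), (258, 222), (261, 222), (264, 222), (267, 222), (270, 222), (273, 222), (276, 222), (279, 222), (282, 222), (285, 222), (288, 222), (291, 222), (294, 222), (297, 224), (300, 233), (303, 233), (306, 233), (309, 233), (312, 233), (315, 233), (318, 233), (321, 225), (324, 147), (327, 139), (330, 139), (333, 140), (336, 140), (339, 140), (342, 140), (345, 139), (348, 138), (351, 137), (354, 135), (357, 83), (360, 73), (363, 73), (366, 73), (369, 73), (372, 73), (375, 73), (378, 74), (381, 73), (384, 73), (387, 73), (390, 73), (393, 73), (396, 73), (399, 73), (402, 73), (405, 73), (408, 73), (411, 73), (414, 73), (417, 73), (420, 73), (423, 73), (426, 73), (429, 72), (432, 36), (435, 33), (438, 30)]
0.016 -20 [194. 258. 336. 359.] C 0.0483 -0.0196
0.016 -10 [194. 235. 326. 355.] C 0.047 -0.027
0.016 0 [198. 217. 315. 349.] C 0.0445 -0.034
0.016 10 [205. 205. 304. 342.] C 0.0408 -0.0405
0.016 20 [214. 197. 293. 334.] C 0.036 -0.0463
```

Jar R is now held level, with more pad overlap. I'll lever it on the outer −y rim, in steps with force checks.

Emit:
arm_command([
  [[0.013,0,0.0105],0],
  [[0.014,0,0.01],0],
  [[0,0,0],0],
  [[0.004,0,0],0],
  [[0.003,0,-0.006],0],
  [[0.0033,0,-0.006],0],
  [[0,0,0],0],
])

```text
t: 20.4
position: [0.4107, -0.2251, 0.0668]
ee_rot: [0.776, 0.631, 0.0, 0.001]
force: [-0.9, 0.1, -0.3]
opening: 0.385
```

Emit:
arm_command([
  [[0.005,0,-0.0045],0],
  [[0.005,0,-0.0045],0],
  [[0,0,0],0],
])

```text
t: 20.7
position: [0.4127, -0.2146, 0.0753]
ee_rot: [0.775, 0.631, 0.0, 0.0]
force: [0.1, 0.6, -0.5]
opening: 0.383
```

```bash
cat > m.py <<'E'
from h import *
s=read_state();print(tr(s["position"]),s["force"],s["opening"])
w=snapshot("wrist");c=calibration("wrist");g=w.mean(2);cv2.imwrite("pics/m%d.png"%(s["t"]*100),w[:,:,::-1])
v=g[120:436,324:336].mean(1);j=np.nonzero(abs(v[3:]-v[:-3])>12)[0]
print([(int(i+121),int(v[i]),int(v[i+3])) for i in j[::2]])
T=np.array(s["position"])
for al in range(0,101,10):
    r=np.radians(al);ax=np.cos(r)*ey-np.sin(r)*np.array([0,0,1]);n=np.sin(r)*ey+np.cos(r)*np.array([0,0,1])
    P=T+ey*.005-[0,0,.014];B=P+ax*.037
    print(al,proj(c,[B+n*.018,B-ax*.031+n*.018,B-ax*.031+n*.0165,B-ax*.044+n*.0165,B-ax*.044-n*.0165])[:,1].round(0))
E
python3 m.py
```

```text
[-0.0648 -0.1798  0.0753] [ 0.1163  0.6285 -0.5469] 0.38345069493743067
[(206, 218, 204), (208, 217, 123), (210, 159, 116), (227, 123, 183), (229, 146, 225), (252, 226, 208), (320, 226, 195), (322, 218, 139), (324, 156, 133), (355, 127, 79), (357, 104, 69), (430, 68, 35), (432, 46, 32)]
0 [226. 323. 321. 358. 314.]
10 [213. 312. 311. 351. 322.]
20 [204. 302. 302. 343. 330.]
30 [200. 292. 293. 334. 337.]
40 [200. 283. 285. 324. 344.]
50 [204. 276. 278. 314. 351.]
60 [210. 270. 273. 304. 357.]
70 [218. 266. 269. 295. 362.]
80 [229. 263. 267. 286. 365.]
90 [240. 263. 266. 279. 367.]
100 [254. 263. 267. 273. 368.]
```

The model fits at θ=0, so the base slid over the rim again because I raised it too early. I'll back off, go lower, and push until I feel contact before starting the arc.

Emit:
arm_command([
  [[-0.024,0,0],0],
  [[0,0,0.012],0],
  [[0,0,0.011],0],
  [[0,0,0],0],
  [[0.004,0,0],0],
  [[0.003,0,0],0],
  [[0.002,0,0],0],
  [[0,0,0],0],
])

```text
t: 21.55
position: [0.4094, -0.2294, 0.0519]
ee_rot: [0.775, 0.631, 0.0, 0.0]
force: [0.0, -0.1, -0.5]
opening: 0.388
```

Emit:
arm_command([
  [[0.002,0,0],0],
  [[0,0,0],0],
])

```text
t: 21.75
position: [0.4096, -0.2278, 0.0517]
ee_rot: [0.776, 0.631, 0.0, 0.0]
force: [0.2, -0.5, -0.9]
opening: 0.387
```

Emit:
arm_command([
  [[0.002,0,0],0],
  [[0.002,0,0],0],
  [[0,0,0],0],
])

```text
t: 22.05
position: [0.4097, -0.2271, 0.052]
ee_rot: [0.777, 0.63, -0.001, 0.001]
force: [-3.1, -13.0, 3.8]
opening: 0.388
```

Emit:
arm_command([
  [[0.002,0,0],0],
  [[0.001,0,0],0],
  [[0,0,0],0],
])

```text
t: 22.35
position: [0.4097, -0.2267, 0.0524]
ee_rot: [0.778, 0.629, -0.002, 0.002]
force: [-3.5, -22.9, 6.4]
opening: 0.389
```

```bash
python3 m.py; python3 - <<'E'
from h import *
c=calibration("wrist")
print(proj(c,[wl(-.065,-.155,.028),wl(-.065,-.15,.028),wl(-.065,-.155,0)]).round())
E
```

```text
[-0.0652 -0.1923  0.0524] [ -3.4677 -22.8639   6.4172] 0.3887444571964831
[(192, 226, 180), (194, 217, 124), (196, 137, 123), (200, 123, 224), (202, 171, 233), (214, 232, 129), (216, 170, 121), (227, 125, 171), (229, 138, 228), (231, 213, 232), (254, 232, 218), (322, 230, 161), (324, 200, 142), (355, 137, 120), (357, 133, 75), (359, 91, 73), (430, 72, 36), (432, 48, 33)]
0 [227. 324. 322. 358. 314.]
10 [214. 313. 312. 352. 322.]
20 [205. 303. 302. 344. 330.]
30 [201. 293. 293. 335. 337.]
40 [201. 284. 285. 325. 344.]
50 [204. 277. 279. 315. 351.]
60 [210. 271. 273. 305. 357.]
70 [218. 266. 270. 296. 362.]
80 [229. 264. 268. 287. 365.]
90 [241. 263. 267. 280. 368.]
100 [254. 264. 268. 274. 368.]
[[325. 222.]
 [325. 208.]
 [326. 208.]]
```

Contact is solid now at 23 N. I'll follow the arc while keeping this preload.

Emit:
arm_command([
  [[0.0012,0,-0.003],0],
  [[0.0015,0,-0.003],0],
  [[0.0018,0,-0.003],0],
  [[0.002,0,-0.003],0],
  [[0,0,0],0],
])

```text
t: 22.9
position: [0.4114, -0.2172, 0.0639]
ee_rot: [0.777, 0.63, -0.001, 0.001]
force: [-2.1, -10.7, -1.4]
opening: 0.39
```

```bash
python3 m.py
```

```text
[-0.0655 -0.1826  0.0639] [ -2.0846 -10.6966  -1.3668] 0.38988847547450156
[(210, 221, 203), (212, 219, 120), (214, 148, 118), (219, 118, 176), (221, 132, 218), (223, 219, 203), (226, 203, 226), (290, 215, 234), (316, 236, 207), (318, 228, 103), (320, 142, 127), (322, 116, 138), (356, 141, 123), (358, 135, 73), (360, 92, 70), (430, 69, 35), (432, 47, 32)]
0 [226. 324. 322. 358. 314.]
10 [213. 313. 312. 352. 322.]
20 [205. 302. 302. 344. 330.]
30 [201. 293. 293. 335. 337.]
40 [201. 284. 285. 325. 344.]
50 [204. 276. 279. 315. 351.]
60 [210. 270. 273. 305. 357.]
70 [219. 266. 270. 295. 362.]
80 [229. 264. 267. 287. 365.]
90 [241. 263. 267. 280. 368.]
100 [254. 264. 268. 274. 368.]
```

The jar turned only about 7°. The pads overlap too far (the opening of 0.389 hints they touch the body's shoulder), so it pivots stiffly. I'll set it down and regrip with a small overlap at 20 N, as with jar L.

Emit:
arm_command([
  [[-0.015,0,0],0],
  [[-0.015,0,0],0],
  [[0,0,0.014],0],
  [[0,0,0.012],0],
  [[0,0,0],0],
])

```text
t: 23.45
position: [0.406, -0.2447, 0.0369]
ee_rot: [0.776, 0.631, -0.0, -0.0]
force: [0.7, 0.2, 5.9]
opening: 0.391
```

Emit:
arm_command([
  [[0,0,0],0],
  [[0,0,0],0],
  [[-0.005,0,0],0],
  [[-0.004,0,0],0],
  [[0,0,0],0],
  [[0,0,0],0],
], claw=-0.1, force=20)

```text
t: 24.05
position: [0.4042, -0.2532, 0.0376]
ee_rot: [0.776, 0.631, 0.0, 0.0]
force: [-0.9, 0.2, -0.1]
opening: 0.549
```

```bash
python3 m.py | head -2; python3 - <<'E'
from h import *
s=read_state();T=tr(s["position"]);c=calibration("wrist")
for b in(.034,.038,.043,.048,.053):print(b,proj(c,[wl(T[0],T[1]+b,0),wl(T[0],T[1]+b,.036),wl(T[0],T[1]+b-.031,.036),wl(T[0],T[1]+b-.044,.0345)])[:,1].round())
E
```

```text
[-0.0651 -0.2193  0.0376] [-0.8596  0.1948 -0.1452] 0.5485706299045444
[(136, 236, 173), (138, 225, 76), (140, 103, 74), (204, 74, 110), (206, 88, 126), (223, 133, 173), (225, 143, 230), (227, 214, 233), (249, 233, 216), (315, 233, 176), (317, 217, 147), (347, 139, 123), (349, 135, 78), (351, 95, 75), (430, 73, 37), (432, 49, 34)]
0.034 [223. 248. 338. 371.]
0.038 [213. 235. 327. 360.]
0.043 [201. 219. 313. 347.]
0.048 [188. 203. 299. 334.]
0.053 [175. 186. 284. 320.]
```

Emit:
arm_command([
  [[-0.004,0,0],0],
  [[-0.0035,0,0],0],
  [[0,0,0.004],0],
  [[0,0,0],0],
], claw=0.06)

```text
t: 24.5
position: [0.4026, -0.2603, 0.0331]
ee_rot: [0.776, 0.631, -0.0, -0.0]
force: [-0.3, 0.5, 0.3]
opening: 0.472
```

Emit:
arm_command([
  [[0,0,0],0],
  [[0,0,0],0],
  [[0,0,0],0],
  [[0,0,0],0],
], claw=1, force=20)

```text
t: 24.9
position: [0.4028, -0.2602, 0.0336]
ee_rot: [0.776, 0.631, 0.0, -0.0]
force: [0.5, 0.2, -0.1]
opening: 0.371
```

Emit:
arm_command([
  [[0,0,-0.01],0],
  [[0,0,-0.01],0],
  [[0,0,0],0],
  [[0,0,0],0],
])

```text
t: 25.3
position: [0.403, -0.2606, 0.0542]
ee_rot: [0.776, 0.631, 0.0, 0.001]
force: [0.6, 1.0, -1.4]
opening: 0.37
```

```bash
sed -i 's/P=T+ey\*.005-\[0,0,.014\];B=P+ax\*.037/P=T+ey*.008-[0,0,.014];B=P+ax*.041/' m.py; python3 m.py
```

```text
[-0.0648 -0.2268  0.0542] [ 0.5978  1.014  -1.4404] 0.36997489976650216
[(187, 74, 103), (189, 83, 123), (201, 129, 170), (203, 140, 228), (205, 211, 232), (229, 233, 221), (299, 232, 161), (301, 208, 145), (333, 138, 125), (335, 135, 80), (337, 102, 74), (430, 72, 37), (432, 49, 34)]
0 [203. 304. 302. 340. 299.]
10 [191. 292. 291. 332. 306.]
20 [184. 281. 281. 323. 313.]
30 [182. 272. 273. 314. 321.]
40 [183. 264. 266. 304. 328.]
50 [189. 258. 260. 295. 335.]
60 [197. 254. 257. 287. 341.]
70 [207. 252. 255. 279. 347.]
80 [219. 251. 255. 273. 351.]
90 [233. 253. 256. 268. 355.]
100 [247. 255. 259. 264. 357.]
```

This grip is clean: the opening is 0.370 (cap only), and the jar is level with its base 49 mm ahead of the TCP. I'll push to contact.

Emit:
arm_command([
  [[0.01,0,0],0],
  [[0.01,0,0],0],
  [[0.002,0,0],0],
  [[0.002,0,0],0],
  [[0.001,0,0],0],
  [[0,0,0],0],
])

```text
t: 25.95
position: [0.4079, -0.2358, 0.0535]
ee_rot: [0.776, 0.631, -0.0, -0.0]
force: [0.4, -0.5, -0.3]
opening: 0.367
```

Emit:
arm_command([
  [[0.001,0,0],0],
  [[0.001,0,0],0],
  [[0.001,0,0],0],
  [[0,0,0],0],
])

```text
t: 26.35
position: [0.4081, -0.2348, 0.0538]
ee_rot: [0.776, 0.63, -0.001, 0.001]
force: [-1.7, -7.8, 1.4]
opening: 0.369
```

Emit:
arm_command([
  [[0.002,0,-0.003],0],
  [[0.0018,0,-0.0035],0],
  [[0.002,0,-0.0035],0],
  [[0.0022,0,-0.0035],0],
  [[0,0,0],0],
])

```text
t: 26.85
position: [0.4101, -0.2256, 0.0675]
ee_rot: [0.776, 0.631, -0.0, 0.0]
force: [-0.0, -6.1, -0.0]
opening: 0.372
```

```bash
python3 m.py
```

```text
[-0.0651 -0.1911  0.0675] [-0.019  -6.1318 -0.0227] 0.37215064677957643
[(190, 227, 190), (192, 220, 125), (195, 125, 168), (197, 132, 226), (199, 215, 231), (263, 222, 238), (289, 237, 153), (291, 215, 119), (293, 106, 137), (295, 130, 144), (329, 146, 99), (331, 130, 73), (429, 73, 49), (431, 65, 34)]
0 [203. 303. 301. 339. 298.]
10 [190. 292. 291. 331. 305.]
20 [183. 281. 281. 322. 313.]
30 [181. 271. 272. 313. 320.]
40 [183. 264. 265. 304. 327.]
50 [188. 257. 260. 294. 334.]
60 [196. 253. 256. 286. 341.]
70 [207. 251. 255. 278. 346.]
80 [219. 251. 254. 272. 351.]
90 [232. 252. 256. 267. 354.]
100 [247. 255. 259. 264. 357.]
```

It turned to about 11° and then slid up, so I'll ratchet: back off, drop 7 mm, push again.

Emit:
arm_command([
  [[-0.006,0,0],0],
  [[-0.002,0,0.005],0],
  [[0,0,0.004],0],
  [[0.004,0,0],0],
  [[0.003,0,0],0],
  [[0.002,0,0],0],
  [[0,0,0],0],
])

```text
t: 27.6
position: [0.4088, -0.2281, 0.0585]
ee_rot: [0.777, 0.629, -0.002, 0.001]
force: [-5.2, -19.5, 5.6]
opening: 0.369
```

Emit:
arm_command([
  [[0.002,0,0],0],
  [[0.002,0,0],0],
  [[0,0,0],0],
])

```text
t: 27.9
position: [0.4092, -0.2261, 0.0589]
ee_rot: [0.778, 0.629, -0.003, 0.002]
force: [-7.7, -27.0, 9.6]
opening: 0.369
```

Emit:
arm_command([
  [[0.001,0,-0.003],0],
  [[0.0015,0,-0.003],0],
  [[0.002,0,-0.003],0],
  [[0.0025,0,-0.003],0],
  [[0,0,0],0],
])

```text
t: 28.4
position: [0.4112, -0.218, 0.0712]
ee_rot: [0.777, 0.629, -0.002, 0.002]
force: [-8.2, -21.7, 14.2]
opening: 0.366
```

```bash
python3 m.py
```

```text
[-0.0655 -0.1835  0.0712] [ -8.2061 -21.7097  14.21  ] 0.3657751369028833
[(196, 225, 207), (213, 210, 197), (247, 196, 214), (271, 221, 193), (273, 205, 124), (275, 166, 115), (309, 132, 113), (339, 108, 85), (341, 101, 73), (429, 73, 48), (431, 65, 34)]
0 [203. 303. 301. 339. 298.]
10 [190. 292. 291. 331. 305.]
20 [183. 281. 281. 322. 312.]
30 [181. 271. 272. 313. 320.]
40 [183. 264. 265. 304. 327.]
50 [188. 257. 260. 295. 334.]
60 [196. 253. 256. 286. 340.]
70 [206. 251. 254. 278. 346.]
80 [218. 250. 254. 272. 350.]
90 [231. 252. 256. 267. 354.]
100 [246. 255. 259. 264. 356.]
```

It's rotating well now, at about 45°. I'll continue.

Emit:
arm_command([
  [[0.004,0,-0.0025],0],
  [[0.004,0,-0.002],0],
  [[0.004,0,-0.0015],0],
  [[0.004,0,-0.001],0],
  [[0,0,0],0],
])

```text
t: 28.95
position: [0.415, -0.2013, 0.0798]
ee_rot: [0.777, 0.63, -0.002, 0.003]
force: [-12.2, -13.9, 51.9]
opening: 0.376
```

```bash
python3 m.py
```

```text
[-0.0653 -0.1664  0.0798] [-12.2486 -13.9174  51.9368] 0.3759254883580515
[(217, 214, 187), (219, 209, 132), (221, 152, 126), (233, 123, 178), (235, 158, 139), (237, 159, 135), (242, 135, 189), (244, 155, 231), (247, 231, 209), (249, 226, 85), (251, 141, 74), (261, 78, 117), (263, 93, 146), (266, 146, 133), (344, 126, 75), (346, 96, 69), (430, 68, 35), (432, 46, 32)]
0 [203. 304. 302. 339. 298.]
10 [191. 292. 291. 331. 305.]
20 [184. 281. 281. 323. 313.]
30 [181. 272. 273. 313. 320.]
40 [183. 264. 266. 304. 327.]
50 [188. 258. 260. 295. 334.]
60 [196. 254. 257. 286. 340.]
70 [206. 251. 255. 279. 346.]
80 [218. 251. 254. 272. 351.]
90 [232. 252. 256. 267. 354.]
100 [246. 255. 259. 264. 357.]
```

The cap face spans 82 px, so the jar is at about 83°. The downward load is high, so I'll lift now and carry it over to its slot.

Emit:
arm_command([
  [[0,0,-0.025],0],
  [[0,0,-0.025],0],
  [[0.04,0.01,0],0],
  [[0.04,0.015,0],0],
  [[0.04,0.01,0],0],
  [[0.006,0,0],0],
  [[0,0,0],0],
  [[0,0,0],0],
])

```text
t: 29.8
position: [0.4749, -0.082, 0.1268]
ee_rot: [0.776, 0.631, -0.001, -0.0]
force: [-0.5, -0.6, -0.5]
opening: 0.366
```

```bash
python3 m.py; python3 - <<'E'
from h import *
c=calibration("wrist")
for d in masks_of("wrist","jar_a")[:6]:
    ys,xs=np.nonzero(d["mask"]);m=(xs.mean(),ys.mean());print(round(d["score"],2),np.round(d["bbox"]),tr(atz(c,*m,0.032)))
E
```

```text
[-0.0313 -0.0373  0.1268] [-0.5365 -0.6422 -0.4839] 0.36601966039521777
[(166, 111, 96), (168, 107, 48), (170, 74, 33), (209, 33, 67), (211, 41, 112), (213, 99, 114), (230, 108, 140), (232, 133, 119), (240, 119, 138), (242, 124, 187), (244, 163, 190), (247, 190, 107), (249, 161, 64), (263, 68, 89), (265, 76, 113), (340, 100, 77), (342, 93, 69), (344, 64, 110), (346, 90, 107), (395, 103, 56), (397, 87, 33), (402, 32, 67), (404, 38, 112), (407, 112, 91), (423, 93, 172), (425, 133, 183), (429, 182, 95), (431, 155, 25), (433, 41, 24)]
0 [201. 302. 300. 337. 297.]
10 [189. 290. 289. 330. 304.]
20 [182. 279. 279. 321. 312.]
30 [180. 270. 271. 312. 319.]
40 [182. 262. 264. 302. 326.]
50 [187. 256. 259. 293. 333.]
60 [195. 252. 255. 285. 339.]
70 [205. 250. 253. 277. 345.]
80 [218. 249. 253. 271. 349.]
90 [231. 251. 255. 266. 353.]
100 [246. 254. 258. 262. 355.]
0.97 [296. 333. 362. 396.] [-0.0293 -0.1034  0.032 ]
0.66 [287.  98. 356. 168.] [-0.0338  0.0309  0.032 ]
0.64 [281. 211. 376. 342.] [-0.0303 -0.048   0.032 ]
0.63 [292.   0. 362.  29.] [-0.0304  0.085   0.032 ]
0.56 [ 79. 330. 166. 397.] [-0.1545 -0.0984  0.032 ]
```

Emit:
arm_command([
  [[-0.004,0,0.02],0],
  [[0,0,0.02],0],
  [[0,0,0.012],0],
  [[0,0,0.005],0],
  [[0,0,0.002],0],
  [[0,0,0.002],0],
  [[0,0,0],0],
])

```text
t: 30.6
position: [0.4751, -0.0856, 0.0664]
ee_rot: [0.776, 0.631, 0.0, 0.0]
force: [-1.0, -0.3, -0.9]
opening: 0.365
```

Emit:
arm_command([
  [[0,0,0.002],0],
  [[0,0,0.002],0],
  [[0,0,0],0],
])

```text
t: 30.9
position: [0.4759, -0.084, 0.0641]
ee_rot: [0.775, 0.632, 0.001, 0.001]
force: [-5.6, 4.4, 31.8]
opening: 0.367
```

Emit:
arm_command([
  [[0,0,-0.003],0],
  [[0,0,0],0],
  [[0,0,0],0],
  [[0,0,0],0],
  [[0,0,-0.02],0],
  [[0,0,-0.045],0],
  [[0,0,-0.045],0],
  [[0,0,-0.03],0],
], claw=-0.3)

```text
t: 31.7
position: [0.4753, -0.0852, 0.2076]
ee_rot: [0.776, 0.631, 0.001, 0.001]
force: [0.7, -1.1, 0.2]
opening: 0.649
```

Emit:
arm_command([
  [[0.03,0,-0.02],0],
  [[0.03,0,-0.02],0],
  [[0,0,0],0],
  [[0,0,0],0],
  [[0,0,0],0],
  [[0,0,0],0],
])

```text
t: 32.3
position: [0.4865, -0.0276, 0.2443]
ee_rot: [0.776, 0.631, -0.001, -0.0]
force: [1.0, -0.3, -1.1]
opening: 0.649
```

```bash
python3 - <<'E'
from h import *
print(read_state()["position"],yawnow())
c=calibration("wrist");w=snapshot("wrist");g=w.mean(2);cv2.imwrite("pics/w12.png",w[:,:,::-1])
for d in masks_of("wrist","jar_a")[:6]:
    ys,xs=np.nonzero(d["mask"]);b=d["bbox"];m=(xs.mean(),ys.mean());print(round(d["score"],2),np.round(b),b[2]-b[0],b[3]-b[1],tr(atz(c,*m,0.032)))
for t in(.1,.0325,-.03,-.0915):
    q=[wl(-.031+r*np.cos(k),t+r*np.sin(k),z) for r,z in((.018,.01),(.018,.041),(.0165,.054)) for k in np.linspace(0,6.28,40)]
    p=proj(c,q);print("expected standing",t,p.min(0).round(),p.max(0).round())
for n in("top","scene"):
    c=calibration(n);snapshot(n)
    for d in masks_of(n,"jar_a")[:8]:
        ys,xs=np.nonzero(d["mask"]);b=d["bbox"];m=(xs.mean(),ys.mean());print(n,round(d["score"],2),np.round(b),tr(atz(c,*m,0.032)))
E
```

```text
[ 0.4865 -0.0276  0.2443] 78.18625603685467
0.86 [308. 310. 351. 368.] 42.30000000000001 57.900000000000034 [-0.0294 -0.0938  0.032 ]
0.76 [304. 182. 344. 228.] 40.60000000000002 46.0 [-0.0336  0.0306  0.032 ]
0.75 [311. 239. 352. 291.] 41.80000000000001 52.20000000000002 [-0.0291 -0.0215  0.032 ]
0.68 [305.  93. 349. 141.] 44.599999999999966 48.20000000000002 [-0.0307  0.0996  0.032 ]
0.68 [174. 326. 201. 350.] 27.700000000000017 23.5 [-0.1583 -0.092   0.032 ]
expected standing 0.1 [304.  90.] [351. 140.]
expected standing 0.0325 [305. 177.] [350. 227.]
expected standing -0.03 [306. 246.] [349. 300.]
expected standing -0.0915 [307. 308.] [348. 366.]
top 0.64 [426. 277. 441. 291.] [-0.0885 -0.2598  0.032 ]
top 0.6 [302. 228. 315. 240.] [-0.0324  0.0999  0.032 ]
top 0.49 [252. 218. 266. 233.] [-0.0443  0.239   0.032 ]
top 0.25 [306. 201. 313. 213.] [0.0444 0.1125 0.032 ]
scene 0.86 [328. 247. 345. 275.] [-0.0308  0.0986  0.032 ]
scene 0.85 [304. 232. 326. 255.] [-0.034   0.0317  0.032 ]
scene 0.82 [306. 177. 322. 199.] [-0.1501 -0.1023  0.032 ]
scene 0.8 [287. 220. 307. 246.] [-0.0297 -0.0204  0.032 ]
scene 0.8 [267. 202. 284. 228.] [-0.029  -0.0935  0.032 ]
scene 0.74 [378. 289. 409. 316.] [-0.0347  0.2456  0.032 ]
scene 0.51 [241. 162. 257. 184.] [-0.0797 -0.2511  0.032 ]
scene 0.18 [416. 372. 460. 440.] [0.0703 0.4382 0.032 ]
```

Numerically, all four jars match standing footprints: tray y +0.100, +0.032, −0.021 and −0.093. Next I'll get the hood's angle.

```bash
python3 - <<'E'
from h import *
c=calibration("top")
def hp(phi,r,h,y):
    return wl(.095-r*np.cos(phi)+h*np.sin(phi),y,.028+r*np.sin(phi)+h*np.cos(phi))
obs=np.array([[302.2,135.6],[429,162],[299,150],[428.2,169.2]])
for phi in np.arange(1.5,1.9,.05):
    p=proj(c,[hp(phi,.19,.045,.155),hp(phi,.19,.045,-.155),hp(phi,.19,0,.155),hp(phi,.19,0,-.155)])
    print(round(phi,2),(p-obs).round(1).tolist(),np.abs(p-obs).mean().round(2))
from scipy.optimize import least_squares
f=least_squares(lambda q:(proj(c,[hp(q[0],.19,.045,.155),hp(q[0],.19,.045,-.155),hp(q[0],.19,0,.155),hp(q[0],.19,0,-.155)])-obs).ravel(),[1.7]);phi=f.x[0]
print("phi",phi)
for n,a in(("tab mid",(phi,.205,.007,0)),("tab tip",(phi,.22,.007,0)),("ledge mid",(phi,.19,.02,0)),("ledge far",(phi,.19,.045,0))):
    P=hp(*a);print(n,P,tr(P),"radius",np.hypot(P[0],P[1]))
print(proj(c,[hp(phi,.22,.007,.035),hp(phi,.22,.007,-.035)]).round(1),"seen ~",(182/2.5+275,63/2.5+130),(255/2.5+275,78/2.5+130))
b=cv2.imread("pics/w12.png").mean(2)
cw=calibration("wrist")
for t in(.1,.0315,-.0215,-.092):
    u,v=proj(cw,[wl(-.031,t,.054)])[0].round().astype(int);print(t,(u,v),b[v-8:v+9,u-8:u+9].mean().round(),b[v-8:v+9,u-8:u+9].std().round(1))
s=read_state();print(s["joints"])
E
```

```text
1.5 [[-5.0, 17.8], [-2.1, 19.7], [-6.0, 21.9], [-5.3, 31.3]] 13.64
1.55 [[-4.0, 14.1], [-1.4, 16.0], [-5.1, 18.0], [-4.5, 27.3]] 11.31
1.6 [[-3.0, 10.6], [-0.8, 12.3], [-4.2, 14.2], [-3.7, 23.4]] 9.04
1.65 [[-2.1, 7.3], [-0.3, 8.8], [-3.3, 10.4], [-2.9, 19.6]] 6.83
1.7 [[-1.1, 4.0], [0.2, 5.4], [-2.3, 6.7], [-2.2, 15.8]] 4.72
1.75 [[-0.2, 0.9], [0.6, 2.2], [-1.4, 3.1], [-1.6, 12.1]] 2.75
1.8 [[0.7, -2.0], [0.9, -0.9], [-0.5, -0.4], [-1.0, 8.5]] 1.85
1.85 [[1.6, -4.7], [1.2, -3.8], [0.5, -3.7], [-0.4, 5.0]] 2.63
phi 1.8241884802915562
tab mid [ 0.6631 -0.0836  0.2247] [0.1532 0.     0.2247] radius 0.6683233386497492
tab tip [ 0.6668 -0.0844  0.2392] [ 0.1569 -0.      0.2392] radius 0.672071020168088
ledge mid [ 0.6717 -0.0854  0.2069] [0.162  0.     0.2069] radius 0.6771183984871871
ledge far [ 0.6954 -0.0904  0.2007] [ 0.1862 -0.      0.2007] radius 0.7012430381985905
[[350.3 149.6]
 [380.  156. ]] seen ~ (347.8, 155.2) (377.0, 161.2)
0.1 (np.int64(327), np.int64(116)) 124.0 1.8
0.0315 (np.int64(327), np.int64(208)) 117.0 1.9
-0.0215 (np.int64(327), np.int64(273)) 110.0 1.3
-0.092 (np.int64(326), np.int64(350)) 107.0 0.7
[ 0.3097  0.3363 -0.4699  1.9225  0.188   0.9259 -0.4565]
```

All four cap tops read as uniform grey, so all four jars are standing. The hood is at about 1.76 rad. Closing it puts the TCP near 0.41 m radius, at the edge of reach, so I'll test that first with the gripper shut and turned 90°.

```bash
python3 -c "
from h import *
plan(wl(-.108,0,.10),-11.9,11)"
```

```text
[ 0.487  -0.0268  0.2449] 78.24 -> [ 0.4075 -0.0297  0.1   ] -11.9
[[-0.0017, -0.007, 0.0132], np.float64(8.19)],[[-0.0027, -0.0067, 0.0132], np.float64(8.19)],[[-0.0036, -0.0062, 0.0132], np.float64(8.19)],[[-0.0045, -0.0057, 0.0132], np.float64(8.19)],[[-0.0053, -0.005, 0.0132], np.float64(8.19)],[[-0.0059, -0.0042, 0.0132], np.float64(8.19)],[[-0.0064, -0.0033, 0.0132], np.float64(8.19)],[[-0.0068, -0.0023, 0.0132], np.float64(8.19)],[[-0.0071, -0.0013, 0.0132], np.float64(8.19)],[[-0.0072, -0.0003, 0.0132], np.float64(8.19)],[[-0.0072, 0.0007, 0.0132], np.float64(8.19)],
```

Emit:
arm_command([
  [[-0.002,-0.007,0.013],8.2],
  [[-0.003,-0.007,0.013],8.2],
  [[-0.0035,-0.006,0.013],8.2],
  [[-0.0045,-0.006,0.013],8.2],
  [[-0.005,-0.005,0.013],8.2],
  [[-0.006,-0.004,0.013],8.2],
  [[-0.0065,-0.003,0.013],8.2],
  [[-0.007,-0.002,0.013],8.2],
], claw=1)

```text
t: 33.4
position: [0.429, -0.0296, 0.1407]
ee_rot: [0.994, 0.107, 0.0, 0.0]
force: [0.1, 0.3, 0.3]
opening: 0.002
```

Emit:
arm_command([
  [[-0.007,-0.001,0.013],8.2],
  [[-0.007,0,0.013],8.2],
  [[-0.007,0.001,0.013],8.2],
  [[0,0,0],0],
  [[0,0,0],0],
])

```text
t: 33.9
position: [0.4084, -0.031, 0.1023]
ee_rot: [0.995, -0.102, -0.0, 0.0]
force: [0.5, 0.0, 0.4]
opening: 0.001
```

```bash
python3 -c "
from h import *
s=read_state();print(tr(s['position']),yawnow(s),s['joints'],s['opening'],R.from_quat(s['ee_rot']).as_matrix()[:,2])
plan(wl(-.108,0,.06),-11.9,2)"
```

```text
[-0.1069 -0.0011  0.1023] -11.680678430521064 [-0.0267  0.442  -0.0169  2.2901  0.0183  0.4099 -1.8334] 0.001176228746965897 [-0.0002 -0.0001 -1.    ]
[ 0.4084 -0.031   0.1023] -11.68 -> [ 0.4075 -0.0297  0.06  ] -11.9
[[-0.0005, -0.0005, 0.0211], np.float64(0.11)],[[-0.0005, -0.0005, 0.0211], np.float64(0.11)],
```

Reach is fine. Next I'll go up, over and behind the tab.

Emit:
arm_command([
  [[0.02,-0.001,-0.042],0.1],
  [[0.03,0,-0.042],0.1],
  [[0.03,0,-0.042],0],
  [[0.03,0,-0.042],0],
  [[0.04,0,-0.04],0],
  [[0.04,0,0],0],
  [[0.04,0,0],0],
  [[0.039,0,0],0],
])

```text
t: 34.7
position: [0.6657, -0.0858, 0.3033]
ee_rot: [0.995, -0.104, 0.001, 0.0]
force: [0.7, -0.1, -0.1]
opening: -0.0
```

```bash
cat > t.py <<'E'
from h import *
import sys
s=read_state();print(s["t"],tr(s["position"]),round(yawnow(s),2),s["force"],"tip z",round(s["position"][2]-.025,4))
if len(sys.argv)>1:
    x,y,z=map(float,sys.argv[1:4]);p=tr(s["position"]);print("tool shift",round(x-p[0],4),round(-(y-p[1]),4),round(p[2]-z,4))
E
python3 t.py .162 0 .247; python3 - <<'E'
from h import *
snapshot("scene");c=calibration("scene")
def hp(phi,r,h,y):return wl(.095-r*np.cos(phi)+h*np.sin(phi),y,.028+r*np.sin(phi)+h*np.cos(phi))
for phi in(1.7,1.76,1.82):print(phi,proj(c,[hp(phi,.22,.007,.035),hp(phi,.22,.007,-.035),hp(phi,.19,.045,.155),hp(phi,.19,.045,-.155),hp(phi,.19,0,.155),hp(phi,.19,0,-.155)]).round(1).tolist())
E
```

```text
34.7 [ 0.1562 -0.0017  0.3033] -11.95 [ 0.6686 -0.0661 -0.0838] tip z 0.2783
tool shift 0.0058 -0.0017 0.0563
1.7 [[239.7, 204.0], [215.2, 184.5], [271.3, 267.3], [165.4, 177.0], [292.6, 250.5], [185.2, 164.2]]
1.76 [[233.6, 208.8], [209.2, 189.0], [266.1, 272.8], [160.8, 181.5], [287.3, 254.8], [180.3, 167.5]]
1.82 [[227.6, 213.9], [203.4, 193.8], [261.1, 278.5], [156.5, 186.2], [282.1, 259.4], [175.5, 171.1]]
```

Emit:
arm_command([
  [[0.006,-0.002,0],0],
  [[0,0,0.02],0],
  [[0,0,0.02],0],
  [[0,0,0.012],0],
  [[0,0,0],0],
])

```text
t: 35.25
position: [0.6691, -0.0842, 0.2486]
ee_rot: [0.994, -0.105, -0.001, -0.0]
force: [-0.5, -0.4, 0.1]
opening: -0.0
```

```bash
python3 t.py .0985 0 .258
```

```text
35.25 [0.1592 0.0006 0.2486] -12.06 [-0.486  -0.4436  0.0957] tip z 0.2236
tool shift -0.0607 0.0006 -0.0094
```

Emit:
arm_command([
  [[-0.01,0,-0.001],0],
  [[-0.01,0,-0.002],0],
  [[-0.01,0,-0.003],0],
  [[-0.015,0,-0.002],0],
  [[-0.016,0,-0.001],0],
  [[0,0,0],0],
])

```text
t: 35.85
position: [0.6089, -0.071, 0.2601]
ee_rot: [0.994, -0.105, 0.0, -0.0]
force: [-0.2, 0.9, 0.7]
opening: 0.001
```

```bash
python3 t.py .0378 0 .2475; python3 t.py -.0178 0 .2203|tail -1
```

```text
35.85 [0.0976 0.0011 0.2601] -12.11 [-0.1797  0.8954  0.6562] tip z 0.2351
tool shift -0.0598 0.0011 0.0126
tool shift -0.1154 0.0011 0.0398
```

```bash
cat > hood.py <<'E'
from h import *
from scipy.optimize import minimize_scalar
def hp(phi,r,h,y):return wl(.095-r*np.cos(phi)+h*np.sin(phi),y,.028+r*np.sin(phi)+h*np.cos(phi))
c=calibration("scene");a=snapshot("scene");cv2.imwrite("pics/s%d.png"%(100*read_state()["t"]),a[:,:,::-1])
D=masks_of("scene","hood")
for d in D[:2]:print(round(d["score"],2),np.round(d["bbox"]))
m=D[0]["mask"]
def sil(phi):
    P=[hp(phi,r,h,y) for r in(0,.19) for h in(0,.045) for y in(-.155,.155)]
    k=np.zeros(m.shape,np.uint8);cv2.fillConvexPoly(k,cv2.convexHull(proj(c,P).round().astype(np.int32)),1);return k>0
S={round(p,2):(sil(p)&m).sum()/(sil(p)|m).sum() for p in np.arange(0,1.9,.04)}
print(sorted(((round(float(v),3),float(k)) for k,v in S.items()),reverse=True)[:4])
E
python3 hood.py
```

```text
0.67 [185. 159. 315. 325.]
[(0.945, 1.48), (0.928, 1.52), (0.91, 1.44), (0.872, 1.4)]
```

Silhouette fitting gives a hood angle of about 1.48, as planned, so the hood follows the finger. I'll continue along the arc.

Emit:
arm_command([
  [[-0.015,0.001,0.002],0],
  [[-0.015,0,0.003],0],
  [[-0.015,0,0.003],0],
  [[-0.015,0,0.0045],0],
  [[-0.014,0,0.006],0],
  [[-0.014,0,0.007],0],
  [[-0.014,0,0.007],0],
  [[-0.0135,0,0.0075],0],
])

```text
t: 36.75
position: [0.4982, -0.0483, 0.2187]
ee_rot: [0.994, -0.106, 0.001, -0.0]
force: [2.8, -0.5, -0.8]
opening: -0.002
```

```bash
python3 t.py -.0641 0 .1779;python3 t.py -.0964 0 .1229|tail -1; python3 hood.py
```

```text
36.75 [-0.0154  0.0005  0.2187] -12.14 [ 2.76   -0.5377 -0.8469] tip z 0.1937
tool shift -0.0487 0.0005 0.0408
tool shift -0.081 0.0005 0.0958
0.74 [199. 146. 356. 316.]
[(0.966, 0.88), (0.961, 0.92), (0.943, 0.84), (0.928, 0.96)]
```

Emit:
arm_command([
  [[-0.013,0,0.009],0],
  [[-0.0125,0,0.01],0],
  [[-0.012,0,0.0105],0],
  [[-0.011,0,0.0115],0],
  [[-0.0095,0,0.0125],0],
  [[-0.0085,0,0.0135],0],
  [[-0.0075,0,0.0145],0],
  [[-0.0065,0,0.0145],0],
])

```text
t: 37.65
position: [0.4203, -0.0313, 0.1224]
ee_rot: [0.994, -0.106, 0.001, -0.0]
force: [0.7, -0.2, 0.7]
opening: -0.001
```

```bash
python3 t.py -.1062 0 .0814;python3 t.py -.108 0 .060|tail -1; python3 hood.py
```

```text
37.65 [-0.0951  0.0011  0.1224] -12.14 [ 0.6909 -0.2439  0.7024] tip z 0.0974
tool shift -0.0111 0.0011 0.041
tool shift -0.0129 0.0011 0.0624
0.78 [209. 160. 381. 311.]
[(0.964, 0.28), (0.961, 0.32), (0.949, 0.36), (0.946, 0.24)]
```

Emit:
arm_command([
  [[-0.004,0.001,0.01],0],
  [[-0.004,0,0.011],0],
  [[-0.003,0,0.011],0],
  [[-0.002,0,0.009],0],
  [[-0.001,0,0.004],0],
  [[0,0,0.003],0],
  [[0,0,0],0],
])

```text
t: 38.45
position: [0.4058, -0.0293, 0.075]
ee_rot: [0.994, -0.106, 0.0, -0.0]
force: [-0.5, 0.1, 1.6]
opening: -0.003
```

```bash
python3 t.py -.109 0 .060
```

```text
38.45 [-0.1097  0.      0.075 ] -12.14 [-0.5273  0.0799  1.6176] tip z 0.05
tool shift 0.0007 -0.0 0.015
```

Tip z is 0.050, with a light touch near the catch angle. I'll press down slowly.

Emit:
arm_command([
  [[0,0,0.002],0],
  [[0,0,0.002],0],
  [[0,0,0.001],0],
  [[0,0,0.001],0],
  [[0,0,0],0],
])

```text
t: 38.95
position: [0.4054, -0.0293, 0.0693]
ee_rot: [0.994, -0.106, 0.0, -0.0]
force: [-1.8, 2.0, 9.3]
opening: -0.002
```

Emit:
arm_command([
  [[0,0,0.002],0],
  [[0,0,0.002],0],
  [[0,0,0.001],0],
  [[0,0,0],0],
])

```text
t: 39.35
position: [0.4053, -0.0293, 0.0637]
ee_rot: [0.994, -0.106, 0.0, -0.0]
force: [-1.3, -0.6, 0.3]
opening: 0.002
```

The force rose to 9 N and then dropped to 0, which is the snap. I'll follow down to the hard stop.

Emit:
arm_command([
  [[0,0,0.002],0],
  [[0,0,0.0015],0],
  [[0,0,0.001],0],
  [[0,0,0],0],
])

```text
t: 39.75
position: [0.4055, -0.0294, 0.0597]
ee_rot: [0.994, -0.106, 0.001, -0.0]
force: [-2.9, 0.8, 20.2]
opening: -0.001
```

Emit:
arm_command([
  [[0,0,0.001],0],
  [[0,0,0.001],0],
  [[0,0,0.001],0],
  [[0,0,0],0],
])

```text
t: 40.15
position: [0.4054, -0.0295, 0.059]
ee_rot: [0.994, -0.106, 0.002, -0.0]
force: [-11.1, 1.3, 78.0]
opening: -0.004
```

It hit the hard stop with the tip at 0.034 (the shut tab face is at 0.035). I'll retreat straight up and clear, then check.

Emit:
arm_command([
  [[0,0,-0.005],0],
  [[0,0,-0.02],0],
  [[0,0,-0.04],0],
  [[0,0,-0.045],0],
  [[0,0,-0.045],0],
  [[0,0.03,-0.03],0],
  [[0,0.04,0],0],
  [[0,0.04,0],0],
])

```text
t: 40.95
position: [0.3822, -0.1381, 0.2422]
ee_rot: [0.994, -0.105, 0.002, 0.0]
force: [0.1, -0.8, 0.2]
opening: -0.002
```

Emit:
arm_command([
  [[0,0.04,0],0],
  [[0,0.04,0],0],
  [[0,0.04,0],0],
  [[0,0.04,0],0],
  [[0,0,0],0],
])

```text
t: 41.45
position: [0.3464, -0.2984, 0.241]
ee_rot: [0.994, -0.109, 0.0, 0.001]
force: [0.1, 1.0, -1.3]
opening: -0.002
```

```bash
python3 t.py; python3 hood.py; python3 - <<'E'
from h import *
t=snapshot("top");a=snapshot("scene")
cv2.imwrite("pics/fin.png",np.hstack([cv2.resize(t[170:290,270:420,::-1],(400,320)),cv2.resize(a[170:330,200:400,::-1],(400,320))]))
E
```

```text
41.45 [-0.1124 -0.2755  0.241 ] -12.54 [ 0.0835  1.0071 -1.3273] tip z 0.216
0.66 [211. 175. 382. 313.]
0.57 [139. 159. 204. 215.]
[(0.969, 0.0), (0.954, 0.04), (0.933, 0.08), (0.907, 0.12)]
```

View pics/fin.png

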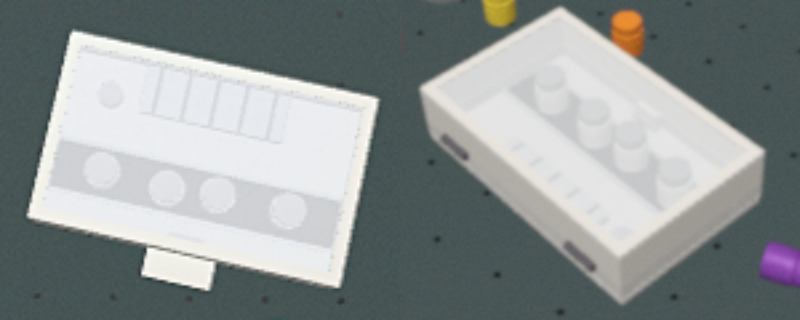

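The hood is flush shut (best fit 0.0 rad), and through it all four jars stand in the lane at about (102,168), (167,187), (217,193) and (288,209) in the crop. I'm handing the job in.

```bash
python3 -c "
from station import *
print(sign_off())"
```

```text
the job is handed in; nothing more can be done
None
```

Both tipped jars are upright in the lane again, and the hood is down and snapped shut past its catch. I handed the job in at about 41 s of robot time.

**Jars:** I gripped each tipped jar by its cap, levered its base down on the tray's end rim and set it in the lane. The left jar went in on the first try. The right jar slipped out of the grip once and landed on the bench just outside the tray. It took several more tries, including moving it to a clearer spot and regripping it, before it stood.

**Hood:** I swung it down by its tab and pressed. The force rose to about 9 N, dropped to nearly zero at the snap, and then met the hard stop.

**Last checks:**
- **Hood:** it fits a shut angle of 0.00 rad (steps of 0.04).
- **Jars:** the final picture shows all four standing under the hood, and the two that stood at the start never moved noticeably.
- **Arm:** it is clear of everything.

**What was not ideal:**
- **Jar spacing:** the right jar stands about 54 mm from its inner neighbour instead of about 64 mm.
- **Press force:** following down to the stop briefly pushed the wrist force to 78 N through the fingertips. That is under the 120 N limit. Levering the right jar reached about 52 N.
- **Other objects:** I saw no sign of moving any of them, but I didn't check each one's position at the end.

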